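Load tins into the spring-loaded tin dispenser of a deli stall

ROBOT

A 6-joint arm with a two-finger parallel gripper is mounted at the origin on the work surface. World frame = base frame: x ahead of the robot, y to its left, z up, the work surface at z = 0. Lengths are in m, angles in rad, forces in N, time in s.
With the tool pointing down it reaches from about 0.3 to 0.75 m from the base axis. Payload 8.5 kg.
Tool frame: the origin (TCP) lies at the very end of the fingers, on their centre line; the grasp point (between the pads) lies 19 mm behind it; z points along the fingers, y is the direction in which the jaws open and shut (so a half turn about z gives the same grasp; the last joint's range is limited). The gripper opens to 88 mm and grips with 3 to 60 N. Pads are 18 mm wide; open, the fingers measure 123 mm over their backs; the gripper's body (75 mm by 187 mm) begins 45 mm behind the grasp point.
Start: joints at [-0.215, 0.381, 1.297, -0, 1.464, -0.215], TCP at [0.55, 0, 0.199] pointing down, gripper open.
Joint ranges: [-3.11, 3.11], [-0.89, 2.33], [0.22, 2.48], [-1.42, 4.56], [0.17, 2.85], [-2.88, 2.88]. Speed limits (rad/s): [2.39, 2.39, 3.14, 3.14, 3.14, 3.14].

INTERFACE

Orientations are given as a 3x3 rotation matrix whose columns are the frame's x, y, z axes.
In Python, from cell import arm gives the robot as it stands.
- The arm moves only by the shell command python3 -m crank 'ROWS'. ROWS is JSON, a list that holds one entry, the list of rows, each a list of 7 numbers: the opening, from -1 (shut) to 1 (fully open), then the shift along the world's x, y, z in units of 500 mm (1.0 is 500 mm), then the turn, a rotation vector about the world's x, y, z in units of 1.5 rad (1.0 is 1.5 rad). In form: [[[jaw, dx, dy, dz, ax, ay, az], ...]]. A call has 1 to 5 rows; each row is the pose to reach, as a shift and turn from the pose measured when the call began; what a row does not reach only later rows make up. A row lasts 1/10 s, in which the tool goes at most 50 mm and 8.59 degrees, less where a joint would pass 70% of its speed; a pose out of reach is approached as far as the arm can. A call with a number of a shift or a turn outside -1 to 1 is refused whole. A call with a gripper value outside its range is refused whole. The fingers move at their own pace and stop on an object; the grip force is fixed at half the most. Time passes only in rows, so rows that repeat a pose let the fingers close. It gives the time, the measured TCP pose, the force and the opening at its end, in the units of the state.
- arm.get_obs(): the state, without advancing time (a new reading comes with each control period).
- arm.read_camera(name): name is "scene" or "side" or "wrist"; returns a dict with "pixels" (420x560x3 uint8, red, green, blue), "range_z" (420x560 float32, m along the optical axis (not along the pixel's ray), 0 where there is no reading), "fx", "fy", "cx", "cy" (pixels), "cam_to_world" (4x4, takes a point from camera to world coordinates). Camera axes: x right, y down, z forward; pixel columns grow to the right and rows downward; lengths in m; the calibration is good to about 2 mm. A picture is of the moment at which its call begins.
- arm.finish_job(): hands the job in, once; it reports no verdict.
The state is a dict: "t": time; "qpos": joint angles; "joint_vel": joint speeds; "effort": joint torques, N m; "tool_pos": TCP position; "tcp_rot": TCP orientation; "contact_force": force on the tool from outside, world axes, zero at the start; "wrist_torque": the same for the moment, N m; "width": finger opening in m.
Only numpy, scipy, OpenCV 4.12 (cv2) and the standard library are available. Lean on these libraries where they do the work, as an engineer would, in place of code of your own. Each camera call takes 0.05 s, during which the arm holds its last target.

TASK

Load two tins into the spring-loaded tin dispenser: first the yellow-lidded tin, then the red-lidded tin on top of it. Stand each one on the mouth and push it down until all of it is under the orange catches and they have sprung back over its lid, so that the pile stays down when you let go. Leave the green-lidded tin and everything else on the counter where they are.

Things in the scene. Friction and masses are not known exactly. Their poses are not given: they have to be found in the camera images.
- dispenser: Tin dispenser, fixed to the counter: dark base plate 130 x 124 x 12 mm, four thin guide rods, a round steel collar on top (94 mm outside, hole 68 mm), two red spring columns at the back (+x of its frame, y = +-42 mm, 139 mm high), three black catch housings on the collar (142 mm high). Room for three tins. Origin: centre of its underside, on the mouth's axis; z up.
- mouth (a point): Centre of the mouth at the collar's top, 140 mm above the counter (the collar is 12 mm deep). Three orange spring catches reach into the mouth to 26 mm from its axis, at 0, 120 and 240 degrees about the dispenser's z; their upper faces slope like a funnel up to the collar's top. A tin stood in the mouth rests on these slopes, its underside about 6 mm below this point.
- catch_level (a point): Point on the axis at the flat undersides of the catches, 128 mm above the counter. Pressing a tin down at its middle (10 to 22 N at first, then 5 to 8 N) spreads the catches; once its lid is below this height they snap back over it and hold the pile, the top lid just under this height. Pressing the lid up to 8 mm lower does no harm.
- platform (a joint): How far the round orange spring platform that carries the pile has sunk, m: 0 when empty, 0.032 with one tin held under the catches, 0.064 with two, 0.096 with three; it stops at 0.108. Its spring pushes up with about 6 N when empty and 13 N when full.
- tin_yellow: Low round metal tin, 62 mm diameter, 32 mm high, about 0.14 kg, yellow lid and band. Origin at the centre of its underside, z axis up to the lid.
- tin_red: Low round metal tin, 62 mm diameter, 32 mm high, about 0.14 kg, red lid and band. Origin at the centre of its underside, z axis up to the lid.
- tin_green: Low round metal tin, 62 mm diameter, 32 mm high, about 0.14 kg, green lid and band. Origin at the centre of its underside, z axis up to the lid. A bystander: not to be loaded or moved.
- tin_loaded: Low round metal tin, 62 mm diameter, 32 mm high, about 0.14 kg, blue lid and band. Origin at the centre of its underside, z axis up to the lid. Already in the dispenser at the start, held under the catches; it stays at the bottom of the pile.
- board: Wooden serving board fixed to the counter, 280 (x) x 260 (y) x 14 mm, origin at the centre of its underside. The yellow, red and green tins (which place is which varies), the bottle, the jar and the salami stand on it.
- bottle: Green glass bottle with a black cap, 54 mm diameter, 180 mm tall, upright on the board; bystander. Origin at the centre of its underside.
- jar: Amber jar with a black lid, 50 mm diameter, 70 mm tall, on the board; bystander. Origin at the centre of its underside.
- salami: Short hard salami, 40 mm diameter, 110 mm long along its x axis, lying on the board; bystander. Origin at its middle, on its underside.
- cup: Red open cup, 72 mm across the rim, 95 mm tall, on the counter on the robot's side of the dispenser; bystander. Origin at the centre of its underside.
- mustard: Yellow jar with a white lid, 52 mm diameter, 85 mm tall, on the counter behind the dispenser; bystander. Origin at the centre of its underside.
- tub: Clear plastic open bowl, 96 mm across the rim, 60 mm tall, on the counter beyond the dispenser; bystander. Origin at the centre of its underside.

How it is judged:
By the outcome, as a careful person would: the job done as asked, in the order asked, and still so for the second after the job is handed in, with the robot touching nothing.
It also fails if it takes over 72 s, if anything falls off the work surface, if the arm or the gripper's body presses on something with over 40 N, if the wrist force passes 120 N, or if a joint passes its speed limit or range.

## Working session

There is one attempt and no reset: what is moved stays moved. The work goes in short steps, Python scripts to look and compute and a shell command to move; the robot and the scene stay as the last step left them, time stands still between calls to the robot, and variables do not carry over. Pictures are saved under pics/ and viewed, and the job is handed in when it is done.

```bash
ls; mkdir -p pics
python3 - <<'E'
from cell import arm
import cv2,numpy as np
o=arm.get_obs();print(o)
for n in("scene","side","wrist"):
    c=arm.read_camera(n);cv2.imwrite(f"pics/{n}0.png",c["pixels"][:,:,::-1]);np.savez(f"/tmp/{n}0.npz",**c)
    print(n,c["fx"],c["cx"],c["cam_to_world"].round(3).tolist())
E
```

```text
pics
{'t': 0.0, 'qpos': array([-2.15305774e-01,  3.81176459e-01,  1.29821924e+00,  2.21740077e-05,
        1.46359244e+00, -2.15273507e-01]), 'joint_vel': array([ 1.26554352e-03,  2.24522220e-05, -1.46574712e-03, -1.12177543e-03,
       -6.23039181e-04, -5.93444693e-04]), 'effort': array([-6.18006070e-04, -4.37936819e+01, -2.24552107e+01,  7.13253510e-02,
        3.52583989e-02, -8.49877097e-05]), 'tool_pos': array([5.49679844e-01, 7.10475891e-05, 1.98362304e-01]), 'tcp_rot': array([[ 3.48720896e-05,  9.99999077e-01, -1.35854855e-03],
       [ 9.99999948e-01, -3.44378238e-05,  3.19676352e-04],
       [ 3.19629271e-04, -1.35855963e-03, -9.99999026e-01]]), 'contact_force': array([-0.02083998, -0.5759135 , -0.24050602]), 'wrist_torque': array([-0.02582199, -0.03145012, -0.02892176]), 'width': 0.08812964924226599}
scene 526.1369281689524 287.06756816569515 [[0.382, 0.728, -0.57, 1.205], [0.924, -0.289, 0.25, -0.309], [0.018, -0.622, -0.783, 1.029], [0.0, 0.0, 0.0, 1.0]]
side 389.8899576472997 275.95678679553475 [[-0.988, -0.107, 0.114, 0.447], [-0.156, 0.673, -0.723, 0.509], [0.0, -0.732, -0.681, 0.595], [0.0, 0.0, 0.0, 1.0]]
wrist 372.62392929718453 271.55323426678666 [[1.0, 0.0, -0.001, 0.551], [-0.0, -0.952, -0.306, 0.079], [-0.001, 0.306, -0.952, 0.384], [0.0, 0.0, 0.0, 1.0]]
```

View pics/scene0.png

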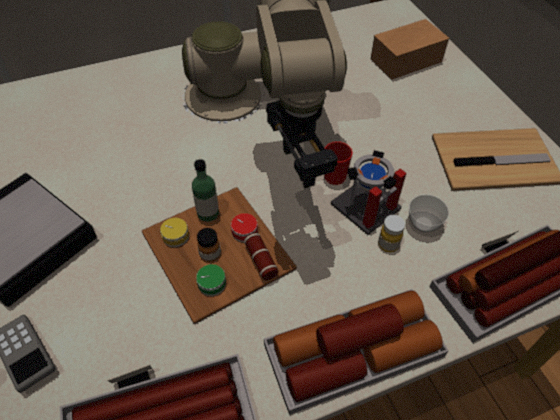

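View pics/side0.png

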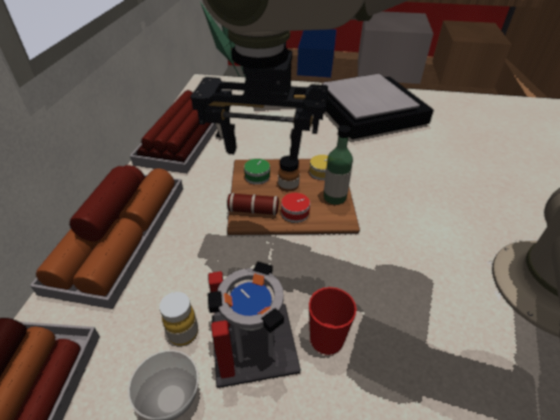

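View pics/wrist0.png

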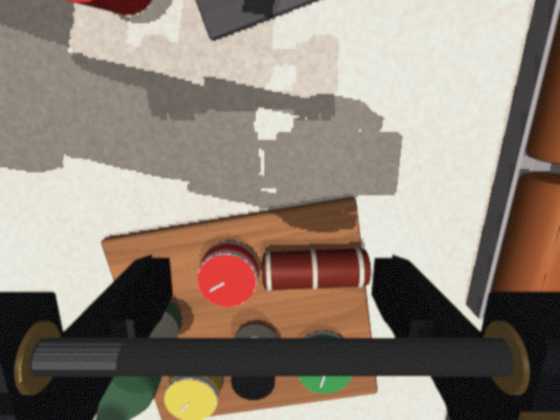

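Scene view: the yellow tin is at (175,232), red at (245,226) and green at (211,279) on the board. The dispenser mouth with the blue tin is at (373,172), and the cup is at (337,162).

```bash
cat > h.py <<'E'
import numpy as np,cv2
def ld(n): return dict(np.load(f"/tmp/{n}.npz"))
def ray(c,u,v,z):
    d=np.array([(u-c["cx"])/c["fx"],(v-c["cy"])/c["fy"],1]);T=c["cam_to_world"]
    d=T[:3,:3]@d;o=T[:3,3];return o+d*(z-o[2])/d[2]
def cloud(c):
    z=c["range_z"];v,u=np.mgrid[:z.shape[0],:z.shape[1]]
    P=np.stack([(u-c["cx"])/c["fx"]*z,(v-c["cy"])/c["fy"]*z,z],-1)
    return P@c["cam_to_world"][:3,:3].T+c["cam_to_world"][:3,3]
R={"red":[(0,6),(174,180)],"yellow":[(22,34)],"green":[(48,75)],"blue":[(105,122)],"orange":[(7,16)]}
def mask(c,col,s=120,vmin=90):
    h=cv2.cvtColor(c["pixels"],cv2.COLOR_RGB2HSV);m=0
    for a,b in R[col]: m=m|cv2.inRange(h,(a,s,vmin),(b,255,255))
    return m
E
python3 - <<'E'
from h import *
for n in("scene0","side0","wrist0"):
    c=ld(n);P=cloud(c)
    for col in R:
        m=mask(c,col);k,l,st,ce=cv2.connectedComponentsWithStats(m)
        for i in range(1,k):
            if st[i,4]<60: continue
            q=P[l==i];q=q[q[:,2]>0.01]
            if len(q)<30: continue
            q0=np.percentile(q,[2,50,98],axis=0).round(3)
            top=np.percentile(q[:,2],97); 
            if not(0.2<q0[1,0]<.85 and -0.5<q0[1,1]<.4 and q0[1,2]<.2):continue
            t=q[q[:,2]>top-0.006];r=(t.min(0)+t.max(0))/2
            print(n,col,st[i],"lo",q0[0],"hi",q0[2],"top",top.round(3),"ctr",r.round(4)[:2])
E
```

```text
scene0 red [325 141  28  22  72] lo [0.38  0.151 0.071] hi [0.45  0.205 0.099] top 0.099 ctr [0.4142 0.1763]
scene0 red [370 187  12   9  67] lo [0.58  0.164 0.133] hi [0.601 0.184 0.141] top 0.14 ctr [ 0.8921 -0.0617]
scene0 red [231 213  26  22 423] lo [ 0.475 -0.137  0.044] hi [ 0.53  -0.083  0.052] top 0.051 ctr [ 0.8393 -0.1948]
scene0 red [163 374  63  20 172] lo [ 0.823 -0.372  0.066] hi [ 0.835 -0.265  0.072] top 0.072 ctr [ 0.8289 -0.3194]
scene0 yellow [160 218  27  21 428] lo [ 0.428 -0.292  0.043] hi [ 0.483 -0.237  0.052] top 0.051 ctr [ 0.8161 -0.272 ]
scene0 green [197 264  27  24 474] lo [ 0.582 -0.25   0.043] hi [ 0.635 -0.197  0.051] top 0.051 ctr [ 0.8926 -0.2521]
scene0 blue [361 163  25  17 289] lo [0.507 0.177 0.126] hi [0.555 0.224 0.134] top 0.133 ctr [ 0.8551 -0.0411]
scene0 orange [ 142  188  147  133 6477] lo [ 0.389 -0.317  0.011] hi [ 0.667 -0.064  0.02 ] top 0.019 ctr [ 0.7863 -0.1913]
scene0 orange [464 230  94  55 323] lo [0.805 0.267 0.081] hi [0.849 0.515 0.091] top 0.091 ctr [1.0042 0.1079]
scene0 orange [352 291  72  26 742] lo [0.802 0.021 0.058] 
[... 2729 characters left out ...]
9  16 548] lo [ 0.559 -0.251  0.045] hi [0.634 0.02  0.319] top 0.319 ctr [0.5594 0.0487]
wrist0 orange [ 538   79   22   85 1029] lo [0.795 0.014 0.044] hi [0.803 0.079 0.058] top 0.058 ctr [0.6781 0.0459]
wrist0 orange [ 503  181   57  111 4565] lo [ 0.79  -0.113  0.046] hi [ 0.82  -0.008  0.069] top 0.068 ctr [ 0.6891 -0.0167]
wrist0 orange [  102   201   269   138 17019] lo [ 0.38  -0.2    0.012] hi [ 0.653 -0.045  0.016] top 0.015 ctr [ 0.5164 -0.0629]
wrist0 orange [155 376  24  44 366] lo [ 0.406 -0.328  0.012] hi [0.528 0.019 0.318] top 0.117 ctr [ 0.4988 -0.0527]
wrist0 orange [ 213  376  163   39 2566] lo [ 0.485 -0.314  0.012] hi [0.674 0.019 0.318] top 0.084 ctr [ 0.5413 -0.0742]
```

Run:
```python
from h import *
P=np.concatenate([cloud(ld(n)).reshape(-1,3) for n in("scene0","side0","wrist0")])
def sl(x0,x1,y0,y1,z0,z1):
    q=P[(P[:,0]>x0)&(P[:,0]<x1)&(P[:,1]>y0)&(P[:,1]<y1)&(P[:,2]>z0)&(P[:,2]<z1)];return q
def show(n,q): print(n,len(q),np.percentile(q,[1,50,99],axis=0).round(3).tolist())
show("jar",sl(.48,.62,-.25,-.12,.06,.1))
show("bottle body",sl(.3,.5,-.3,-.1,.06,.12)); show("cap",sl(.3,.5,-.3,-.1,.165,.21))
show("salami",sl(.54,.7,-.17,-.05,.035,.06))
show("cup",sl(.35,.47,.1,.26,.085,.1))
# fits: enclosing circles of lid pixels cast onto lid planes
for n in("scene0","side0","wrist0"):
    c=ld(n)
    for col,z,ctr in(("red",.046,(.504,-.111)),("yellow",.046,(.457,-.264)),("green",.046,(.608,-.223)),("blue",.128,(.532,.2))):
        v,u=np.nonzero(mask(c,col));W=np.array([ray(c,a,b,z)[:2] for a,b in zip(u,v)])
        W=W[np.hypot(*(W-ctr).T)<.036]
        if len(W)>100:
            p,r=cv2.minEnclosingCircle(W.astype(np.float32));print(n,col,np.round(p,4),round(r,4),len(W),W.mean(0).round(4))
# collar top ring
from scipy.optimize import least_squares
q=sl(.47,.6,.13,.27,.135,.1415)
g=q[(np.hypot(q[:,0]-.532,q[:,1]-.2)<.06)]
for n in("scene0","side0"):
    g=cloud(ld(n)).reshape(-1,3);d=np.hypot(g[:,0]-.532,g[:,1]-.2);g=g[(abs(g[:,2]-.14)<.004)&(d>.028)&(d<.052)]
    a=np.degrees(np.arctan2(g[:,1]-.2,g[:,0]-.532))
    s=least_squares(lambda p:np.hypot(g[:,0]-p[0],g[:,1]-p[1])-.0405,[.532,.2],loss="soft_l1",f_scale=.005)
    print("collar",n,len(g),s.x.round(4))
```

```text
jar 1573 [[0.51, -0.225, 0.061], [0.533, -0.205, 0.084], [0.552, -0.181, 0.088]]
bottle body 1263 [[0.396, -0.199, 0.06], [0.437, -0.157, 0.088], [0.448, -0.146, 0.119]]
cap 376 [[0.409, -0.185, 0.165], [0.423, -0.169, 0.189], [0.433, -0.162, 0.197]]
salami 5443 [[0.542, -0.121, 0.036], [0.595, -0.096, 0.05], [0.648, -0.082, 0.056]]
cup 881 [[0.381, 0.134, 0.085], [0.416, 0.164, 0.093], [0.451, 0.206, 0.098]]
scene0 red [ 0.5015 -0.1114] 0.0323 424 [ 0.502  -0.1091]
scene0 yellow [ 0.455  -0.2647] 0.0312 428 [ 0.4553 -0.2637]
scene0 green [ 0.6073 -0.2229] 0.0294 474 [ 0.6079 -0.2228]
scene0 blue [0.5291 0.2022] 0.0285 289 [0.529  0.2017]
side0 red [ 0.5026 -0.1083] 0.0336 440 [ 0.5038 -0.1093]
side0 yellow [ 0.4598 -0.2628] 0.0282 190 [ 0.4639 -0.2617]
side0 green [ 0.6085 -0.2221] 0.0267 219 [ 0.6087 -0.2198]
side0 blue [0.5332 0.1974] 0.0297 947 [0.533  0.1988]
wrist0 red [ 0.505  -0.1079] 0.0334 2489 [ 0.5048 -0.1093]
wrist0 yellow [ 0.4604 -0.2641] 0.0331 1627 [ 0.4574 -0.2641]
wrist0 green [ 0.6103 -0.2317] 0.027 548 [ 0.6106 -0.2393]Traceback (most recent call last):
  File "<stdin>", line 15, in <module>
ValueError: operands could not be broadcast together with shapes (0,) (2,)
```

Run:
```python
from h import *
a=ld("scene0")["pixels"][140:300,140:420];b=ld("side0")["pixels"][240:400,150:370]
cv2.imwrite("pics/z1.png",np.vstack([cv2.resize(a,(560,300),interpolation=2),cv2.resize(b,(560,300)) ])[:,:,::-1])
```

```text
(no output)
```

View pics/z1.png

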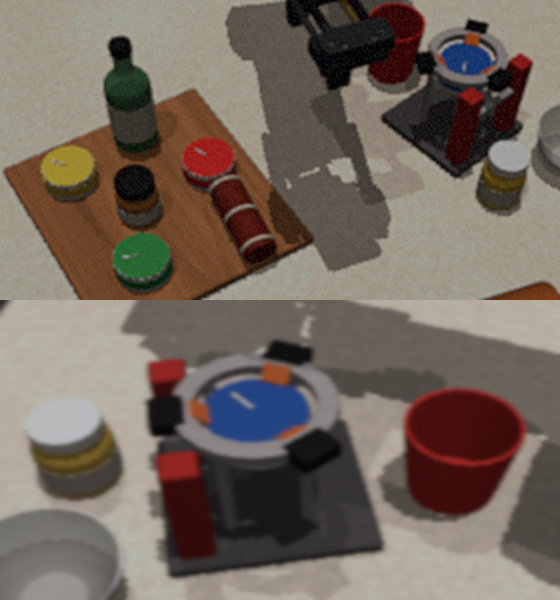

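The crop shows the blue tin under three orange catches. The housings point at the bowl side, the near side, and between the columns.

Run:
```python
from h import *
from scipy.optimize import least_squares
for n in("scene0","side0"):
    c=ld(n);g=cloud(c);p=c["pixels"].astype(int);grey=(p.max(2)-p.min(2)<35)&(p.min(2)>70)
    d=np.hypot(g[...,0]-.532,g[...,1]-.2);ok=grey&(abs(g[...,2]-.14)<.005)&(d<.056)&(d>.025)
    v,u=np.nonzero(ok);W=np.array([ray(c,a,b,.14)[:2] for a,b in zip(u,v)])
    s=least_squares(lambda x:np.hypot(*(W-x).T)-.0405,[.532,.2],loss="soft_l1",f_scale=.003)
    e,r=cv2.minEnclosingCircle(W.astype(np.float32))
    print(n,len(W),s.x.round(4),np.abs(s.fun).mean().round(4),np.round(e,4),round(r,4))
    m=mask(c,"orange",100,80)>0;m&=(abs(g[...,2]-.137)<.008)&(d<.05)
    k,l,st,ce=cv2.connectedComponentsWithStats(m.astype(np.uint8))
    for i in range(1,k):
        if st[i,4]>15:print("catch",st[i,4],ray(c,*ce[i],.137)[:2].round(4),np.degrees(np.arctan2(*(ray(c,*ce[i],.137)[:2]-s.x)[::-1])).round(1))
```

```text
scene0 376 [0.5317 0.1997] 0.0035 [0.5261 0.2024] 0.0537
catch 44 [0.5085 0.2197] 139.1
side0 1181 [0.5332 0.1999] 0.0033 [0.5334 0.1952] 0.0516
catch 102 [0.5273 0.1694] -100.9
catch 62 [0.5627 0.2099] 18.7
catch 24 [0.5083 0.2202] 140.9
```

```bash
python3 -m crank '[[[1,0,0,0.08,0,0,0],[1,-0.03,-0.1,0.08,0,0,0],[1,-0.184,-0.528,0.08,0,0,0],[1,-0.184,-0.528,0.08,0,0,0],[1,-0.184,-0.528,0.08,0,0,0]]]'; python3 -m crank '[[[1,0,-0.22,0,0,0,0],[1,0,-0.22,0,0,0,0],[1,0,-0.22,0,0,0,0]]]'
```

```text
t: 0.65
tool_pos: [0.4837, -0.1905, 0.2384]
tcp_rot: [[-0.0, 1.0, -0.001], [1.0, 0.0, 0.0], [0.0, -0.001, -1.0]]
contact_force: [0.6, -0.5, 0.3]
width: 0.0882
t: 0.95
tool_pos: [0.4828, -0.3048, 0.2373]
tcp_rot: [[0.004, 1.0, -0.002], [1.0, -0.004, 0.001], [0.0, -0.002, -1.0]]
contact_force: [-0.5, 1.2, -0.6]
width: 0.0881
```

```bash
python3 -m crank '[[[1,-0.05,0.082,-0.05,0,0,0],[1,-0.05,0.082,-0.05,0,0,0],[1,-0.05,0.082,-0.05,0,0,0]]]'
python3 - <<'E'
from h import *
from cell import arm
c=arm.read_camera("wrist");np.savez("/tmp/w1.npz",**c);cv2.imwrite("pics/w1.png",c["pixels"][:,:,::-1])
print(arm.get_obs()["tool_pos"])
v,u=np.nonzero(mask(c,"yellow"));W=np.array([ray(c,a,b,.046)[:2] for a,b in zip(u,v)]);W=W[np.hypot(*(W-(.4575,-.264)).T)<.04]
print(W.mean(0),cv2.minEnclosingCircle(W.astype(np.float32)))
E
```

```text
t: 1.25
tool_pos: [0.4574, -0.2625, 0.2121]
tcp_rot: [[0.003, 1.0, -0.003], [1.0, -0.003, 0.001], [0.001, -0.003, -1.0]]
contact_force: [1.1, -0.3, 0.4]
width: 0.0883
[ 0.45844462 -0.26371147  0.21322686]
[ 0.45802927 -0.26399825] ((0.45734530687332153, -0.26388493180274963), 0.03177301958203316)
```

View pics/w1.png

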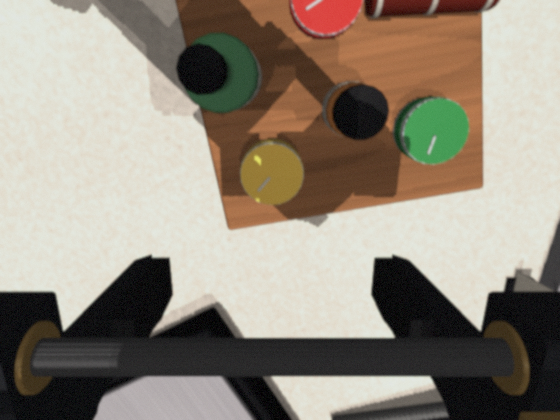

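The wrist view shows the yellow lid at (272,172), centred in x between the fingers, with the bottle and jar clear of them. I'll descend now.

```bash
python3 -m crank '[[[1,0,0,-0.1,0,0,0],[1,0,0,-0.2,0,0,0],[1,0,0,-0.3,0,0,0],[1,0,0,-0.37,0,0,0],[1,0,0,-0.37,0,0,0]]]'; python3 -m crank '[[[-1,0,0,0,0,0,0],[-1,0,0,0,0,0,0],[-1,0,0,0,0,0,0],[-1,0,0,0,0,0,0],[-1,0,0,0,0,0,0]]]'
```

```text
t: 1.8
tool_pos: [0.4582, -0.2633, 0.0254]
tcp_rot: [[0.003, 1.0, -0.005], [1.0, -0.003, 0.003], [0.003, -0.005, -1.0]]
contact_force: [0.2, -0.7, -0.0]
width: 0.0885
t: 2.3
tool_pos: [0.4585, -0.2635, 0.0262]
tcp_rot: [[0.003, 1.0, -0.004], [1.0, -0.003, 0.002], [0.002, -0.004, -1.0]]
contact_force: [0.4, -0.1, 0.2]
width: 0.0507
```

Run:
```python
from h import *
from cell import arm
print(arm.get_obs()["width"])
c=arm.read_camera("wrist");a=c["pixels"];cv2.imwrite("pics/w2.png",a[:,:,::-1])
```

```text
0.05068102544556818
```

View pics/w2.png

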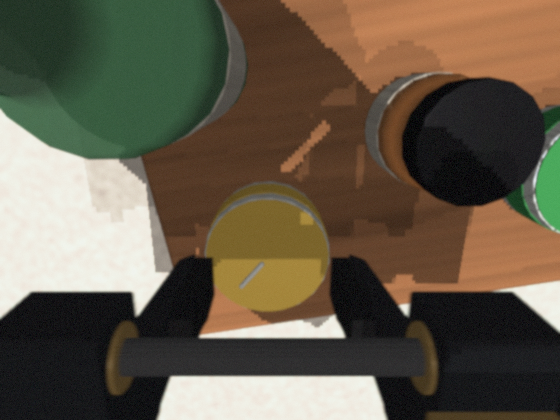

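```bash
python3 -m crank '[[[-1,0,0,0,0,0,0],[-1,0,0,0,0,0,0],[-1,0,0,0,0,0,0]]]';python3 - <<'E'
from h import *
from cell import arm
for n,s in (("scene",120),("wrist",120),("side",120)):
    c=arm.read_camera(n);cv2.imwrite(f"pics/{n}3.png",c["pixels"][:,:,::-1])
    v,u=np.nonzero(mask(c,"yellow",100,60));W=np.array([ray(c,a,b,.046)[:2] for a,b in zip(u,v)]);W=W[np.hypot(*(W-(.4575,-.264)).T)<.06]
    print(n,len(W),W.mean(0) if len(W) else 0,W.min(0),W.max(0))
E
```

```text
t: 2.65
tool_pos: [0.4584, -0.2635, 0.026]
tcp_rot: [[0.003, 1.0, -0.004], [1.0, -0.003, 0.002], [0.002, -0.004, -1.0]]
contact_force: [-0.2, -0.6, 0.2]
width: 0.0223
scene 23 [ 0.49320992 -0.26906197] [ 0.481153   -0.28959294] [ 0.50291987 -0.24415198]
wrist 3509 [ 0.45744218 -0.25561644] [ 0.42786582 -0.29427992] [ 0.48650131 -0.22769426]
side 6 [ 0.4514452  -0.25706863] [ 0.4476585 -0.2827423] [ 0.46568621 -0.21566599]
```

View pics/scene3.png

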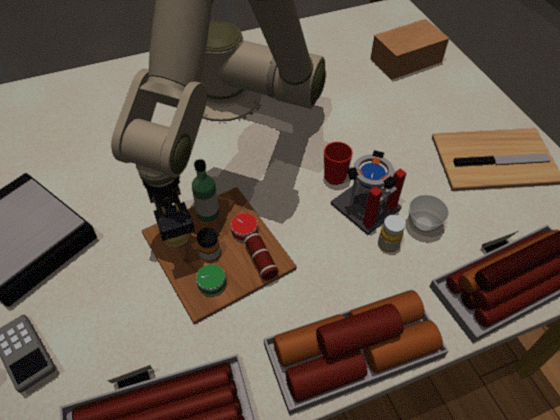

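View pics/wrist3.png

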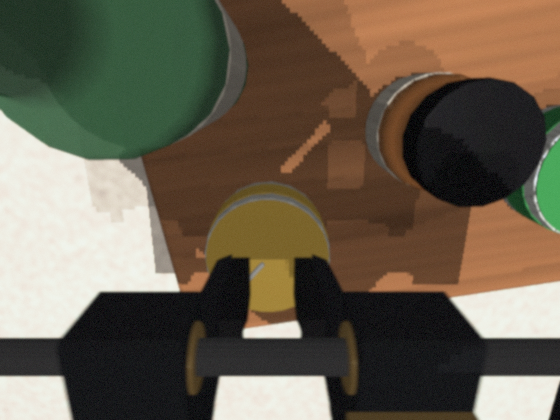

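Run:
```python
from h import *
from cell import arm
o=arm.get_obs();print(o["tool_pos"],o["width"],o["qpos"].round(3),o["contact_force"].round(2))
c=arm.read_camera("wrist");P=cloud(c);print(c["cy"],c["cam_to_world"].round(3).tolist())
for u,v in((235,262),(235,270),(235,280),(235,300),(310,262),(310,280),(270,230),(270,290),(290,130)):print(u,v,c["range_z"][v,u],P[v,u].round(3),c["pixels"][v,u])
for n in("side","scene"):
    c=arm.read_camera(n);P=cloud(c).reshape(-1,3);d=c["pixels"].reshape(-1,3).max(1)<60
    q=P[d&(abs(P[:,0]-.458)<.06)&(abs(P[:,1]+.264)<.05)&(P[:,2]>.03)];print(n,len(q),np.percentile(q,[0,2,10,50],axis=0).round(3).tolist())
    cv2.imwrite(f"pics/{n}4.png",cv2.resize(c["pixels"][130:250,120:280] if n=="scene" else c["pixels"][60:240,220:400],None,fx=3,fy=3)[:,:,::-1])
```

```text
[ 0.45834729 -0.26342033  0.02592368] 0.010510466375680387 [-7.450e-01  5.400e-01  1.597e+00 -1.000e-03  1.009e+00 -7.410e-01] [-0.29  0.87 -0.13]
205.09725133864046 [[1.0, -0.002, -0.005, 0.46], [-0.003, -0.952, -0.305, -0.185], [-0.004, 0.305, -0.952, 0.211], [0.0, 0.0, 0.0, 1.0]]
235 262 0.1540976 [ 0.445 -0.254  0.072] [18 16 21]
235 270 0.14673358 [ 0.445 -0.254  0.08 ] [20 24 24]
235 280 0.13971193 [ 0.446 -0.254  0.087] [14 19 16]
235 300 0.12943944 [ 0.447 -0.256  0.098] [11  6  8]
310 262 0.15306598 [ 0.475 -0.254  0.073] [14 18 12]
310 280 0.13971555 [ 0.474 -0.254  0.087] [17 15 15]
270 230 0.17736012 [ 0.459 -0.25   0.046] [121 101  43]
270 290 0.1857933 [ 0.459 -0.282  0.047] [163 133  60]
290 130 0.195684 [ 0.469 -0.207  0.013] [81 57 35]
side 2618 [[0.398, -0.292, 0.048], [0.405, -0.281, 0.085], [0.425, -0.256, 0.144], [0.461, -0.239, 0.213]]
scene 2197 [[0.398, -0.314, 0.03], [0.401, -0.306, 0.134], [0.423, -0.293, 0.153], [0.484, -0.268, 0.234]]
```

View pics/scene4.png

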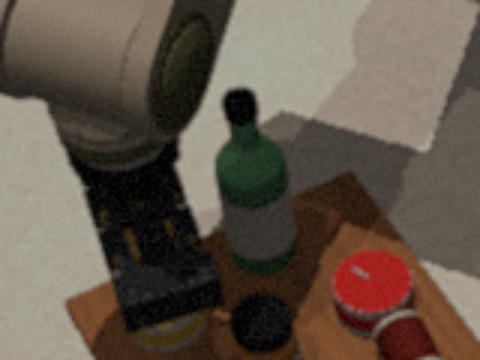

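View pics/side4.png

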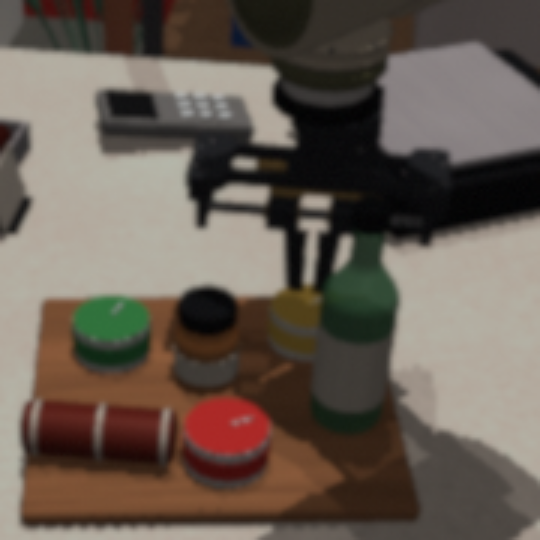

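The wrist range image puts the black fingertips at about z = 0.07, although the reported TCP z is 0.026. So the fingers closed above the lid, and the tin hasn't moved. I'll open and measure the true fingertip offset.

```bash
python3 -m crank '[[[1,0,0,0,0,0,0],[1,0,0,0,0,0,0],[1,0,0,0,0,0,0],[1,0,0,0,0,0,0],[1,0,0,0,0,0,0]]]'; python3 -m crank '[[[1,0,0,0,0,0,0],[1,0,0,0,0,0,0],[1,0,0,0,0,0,0],[1,0,0,0,0,0,0],[1,0,0,0,0,0,0]]]'
python3 - <<'E'
from h import *
from cell import arm
o=arm.get_obs();t=o["tool_pos"];print(t,o["width"])
c=arm.read_camera("wrist");P=cloud(c);z=c["range_z"]
for u0,u1 in((80,250),(300,480)):
    for v in range(246,300,3):
        r=[u for u in range(u0,u1) if 0<z[v,u]<.162]
        if r:
            q=P[v,r];print(v,r[0],r[-1],"x",q[:,0].min().round(4),q[:,0].max().round(4),"y",np.median(q[:,1]).round(4),"z",np.median(q[:,2]).round(4),"off",(np.median(q[:,2])-t[2]).round(4))
E
```

```text
t: 3.45
tool_pos: [0.4584, -0.2634, 0.0259]
tcp_rot: [[0.003, 1.0, -0.004], [1.0, -0.003, 0.002], [0.002, -0.004, -1.0]]
contact_force: [0.2, -0.2, -0.3]
width: 0.0384
t: 3.95
tool_pos: [0.4584, -0.2634, 0.0259]
tcp_rot: [[0.003, 1.0, -0.004], [1.0, -0.003, 0.002], [0.002, -0.004, -1.0]]
contact_force: [0.2, -0.2, 0.9]
width: 0.0784
[ 0.45836088 -0.26340522  0.02593068] 0.07837478378817081
255 160 162 x 0.4118 0.4127 y -0.2537 z 0.0662 off 0.0402
258 151 180 x 0.409 0.42 y -0.255 z 0.0664 off 0.0405
261 145 180 x 0.4072 0.4204 y -0.255 z 0.0693 off 0.0433
264 142 181 x 0.4066 0.4206 y -0.2551 z 0.0719 off 0.046
267 140 181 x 0.4069 0.4206 y -0.2552 z 0.0745 off 0.0485
270 137 181 x 0.4065 0.4205 y -0.2552 z 0.0771 off 0.0512
273 134 181 x 0.4065 0.4207 y -0.2551 z 0.0797 off 0.0537
276 131 181 x 0.4059 0.4207 y -0.255 z 0.0823 off 0.0564
279 129 181 x 0.4061 0.4207 y -0.2551 z 0.0845 off 0.0586
282 126 181 x 0.406 0.4206 y -0.2554 z 0.0863 off 0.0603
285 123 181 x 0.4055 0.4207 y -0.2552 z 0.0889 off 0.063
288 120 181 x 0.4052 0.4206 y -0.2554 z 0.0907 off 0.0648
291 117 181 x 0.4051
[... 312 characters left out ...]
off 0.0431
264 362 401 x 0.4988 0.5126 y -0.2553 z 0.0716 off 0.0457
267 362 403 x 0.4984 0.5126 y -0.2553 z 0.0745 off 0.0485
270 362 406 x 0.4985 0.5124 y -0.2553 z 0.0769 off 0.051
273 362 409 x 0.4985 0.5132 y -0.2554 z 0.0793 off 0.0534
276 362 412 x 0.4985 0.5136 y -0.2553 z 0.0819 off 0.056
279 362 414 x 0.4987 0.513 y -0.2553 z 0.0843 off 0.0584
282 363 417 x 0.4985 0.5134 y -0.2555 z 0.0863 off 0.0603
285 362 420 x 0.4985 0.5133 y -0.2555 z 0.0885 off 0.0626
288 362 423 x 0.4984 0.5143 y -0.2555 z 0.0906 off 0.0647
291 362 426 x 0.4983 0.5145 y -0.2557 z 0.0923 off 0.0664
294 363 479 x 0.4985 0.5144 y -0.2553 z 0.095 off 0.0691
297 362 479 x 0.4985 0.5144 y -0.2553 z 0.097 off 0.071
```

Real tips are 40 mm short of the reported TCP (laterally it is fine). From here on I use tip z = reported z + 0.040.

```bash
python3 -m crank '[[[1,-0.001,-0.002,-0.02,0,0,0],[1,-0.001,-0.002,-0.04,0,0,0],[1,-0.001,-0.002,-0.06,0,0,0],[1,-0.001,-0.002,-0.08,0,0,0],[1,-0.001,-0.002,-0.08,0,0,0]]]'
python3 - <<'E'
from h import *
from cell import arm
c=arm.read_camera("wrist");P=cloud(c);z=c["range_z"];print(arm.get_obs()["tool_pos"])
for v in (258,264): print(np.median(P[v,150:170,2]),np.median(P[v,375:385,2]))
E
python3 -m crank '[[[-1,0,0,0,0,0,0],[-1,0,0,0,0,0,0],[-1,0,0,0,0,0,0],[-1,0,0,0,0,0,0],[-1,0,0,0,0,0,0]]]'
```

```text
t: 4.5
tool_pos: [0.4572, -0.2639, -0.0157]
tcp_rot: [[0.003, 1.0, -0.006], [1.0, -0.003, 0.004], [0.004, -0.006, -1.0]]
contact_force: [0.1, -0.6, 0.3]
width: 0.0884
[ 0.45751611 -0.26414083 -0.01492597]
0.024245751121195105 0.023870984546988244
0.029607041731684172 0.029627409801775972
t: 5.05
tool_pos: [0.4576, -0.2642, -0.0146]
tcp_rot: [[0.003, 1.0, -0.005], [1.0, -0.003, 0.003], [0.003, -0.005, -1.0]]
contact_force: [-0.1, 0.3, 2.7]
width: 0.0615
```

```bash
python3 -m crank '[[[-1,0,0,0.08,0,0,0],[-1,0,0,0.17,0,0,0],[-1,0,0,0.26,0,0,0],[-1,0,0,0.35,0,0,0],[-1,0,0,0.42,0,0,0]]]'; python3 -m crank '[[[-1,0.02,0.09,0,0,0,0],[-1,0.04,0.18,0,0,0,0],[-1,0.06,0.27,0,0,0,0],[-1,0.07,0.36,0,0,0,0],[-1,0.08,0.45,0,0,0,0]]]';  python3 - <<'E'
from h import *
from cell import arm
t=arm.get_obs()["tool_pos"];print(t,(np.array([.5325,.2,.19])-t)/.5)
E
```

```text
t: 5.55
tool_pos: [0.4576, -0.2642, 0.1981]
tcp_rot: [[0.003, 1.0, -0.003], [1.0, -0.003, 0.001], [0.001, -0.003, -1.0]]
contact_force: [-0.6, -0.8, -1.5]
width: 0.0616
t: 6.05
tool_pos: [0.4974, -0.0373, 0.198]
tcp_rot: [[0.003, 1.0, -0.003], [1.0, -0.003, 0.002], [0.002, -0.003, -1.0]]
contact_force: [0.9, -0.6, -2.1]
width: 0.0616
[ 0.4974363  -0.03728414  0.19800552] [ 0.07012741  0.47456827 -0.01601105]
```

```bash
python3 -m crank '[[[-1,0.02,0.1,0,0,0,0],[-1,0.03,0.2,0,0,0,0],[-1,0.05,0.3,0,0,0,0],[-1,0.06,0.4,0,0,0,0],[-1,0.07,0.475,0,0,0,0]]]'; python3 -m crank '[[[-1,0,0,0,0,0,0]]]'
python3 - <<'E'
from h import *
from cell import arm
o=arm.get_obs();t=o["tool_pos"];print(t,(np.array([.5325,.2,.19])-t)/.5)
for n in("scene","side","wrist"):
    c=arm.read_camera(n);np.savez(f"/tmp/{n}5.npz",**c);cv2.imwrite(f"pics/{n}5.png",c["pixels"][:,:,::-1])
P=cloud(c)
m=mask(c,"yellow",100,70)>0;q=P[m];q=q[(q[:,2]>.15)&(np.hypot(q[:,0]-.53,q[:,1]-.2)<.05)];print(len(q),np.percentile(q,[1,50,99],axis=0).round(4))
E
```

```text
t: 6.55
tool_pos: [0.532, 0.2028, 0.1978]
tcp_rot: [[0.002, 1.0, -0.004], [1.0, -0.002, 0.002], [0.002, -0.004, -1.0]]
contact_force: [0.4, -0.3, -1.6]
width: 0.0612
t: 6.65
tool_pos: [0.5316, 0.207, 0.1972]
tcp_rot: [[-0.003, 1.0, -0.005], [1.0, 0.003, 0.003], [0.003, -0.004, -1.0]]
contact_force: [-0.7, -1.3, -1.1]
width: 0.0613
[0.53155664 0.20702927 0.19719865] [ 0.00188671 -0.01405853 -0.01439729]
6368 [[0.505  0.1883 0.2353]
 [0.5331 0.2118 0.258 ]
 [0.5608 0.2338 0.2594]]
```

View pics/wrist5.png

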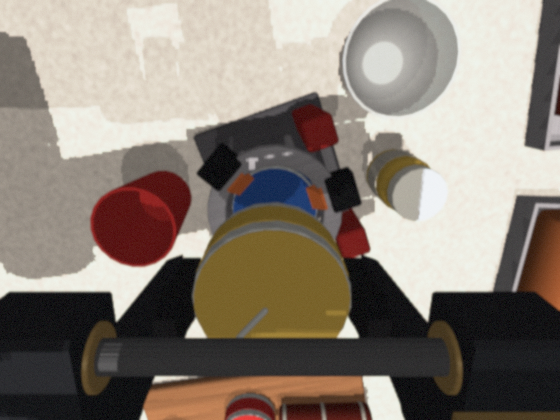

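View pics/side5.png

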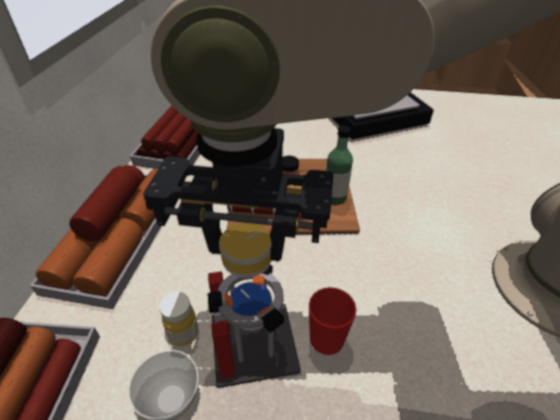

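```bash
python3 -m crank '[[[-1,0.002,-0.014,-0.01,0,0,0],[-1,0.002,-0.014,-0.01,0,0,0],[-1,0.002,-0.014,-0.01,0,0,0]]]'
python3 - <<'E'
from h import *
from cell import arm
o=arm.get_obs();t=o["tool_pos"];print(t)
c=arm.read_camera("wrist");P=cloud(c)
m=mask(c,"yellow",100,70)>0;m&=(np.abs(P[...,2]-.253)<.008);v,u=np.nonzero(m);zl=np.median(P[m][:,2]);print("lid z",zl)
W=np.array([ray(c,a,b,zl)[:2] for a,b in zip(u,v)])
# upper edge arc of lid: topmost pixel per column
E=np.array([ray(c,x,v[u==x].min(),zl)[:2] for x in np.unique(u)])
from scipy.optimize import least_squares
s=least_squares(lambda x:np.hypot(*(E-x).T)-.0305,t[:2],loss="soft_l1",f_scale=.001);print("tin",s.x.round(4),abs(s.fun).mean())
g=P;p=c["pixels"].astype(int);d=np.hypot(g[...,0]-.5325,g[...,1]-.2)
b=(mask(c,"blue",100,50)>0);v,u=np.nonzero(b&(d<.04));W=np.array([ray(c,a,k,.128)[:2] for a,k in zip(u,v)]);print("blue",W.min(0),W.max(0))
gr=(p.max(2)-p.min(2)<35)&(p.min(2)>60)&(d<.056)&(d>.025)&(abs(g[...,2]-.14)<.003)
v,u=np.nonzero(gr);W=np.array([ray(c,a,k,.14)[:2] for a,k in zip(u,v)])
s=least_squares(lambda x:np.hypot(*(W-x).T)-.0405,[.5325,.2],loss="soft_l1",f_scale=.003);print("collar",s.x,len(W))
m=(mask(c,"orange",100,60)>0)&(d<.05)&(abs(g[...,2]-.135)<.01);k,l,st,ce=cv2.connectedComponentsWithStats(m.astype(np.uint8))
for i in range(1,k):
    if st[i,4]>15:print(ray(c,*ce[i],.136)[:2])
E
```

```text
t: 7.1
tool_pos: [0.5329, 0.1942, 0.1924]
tcp_rot: [[0.004, 1.0, -0.005], [1.0, -0.004, 0.001], [0.001, -0.005, -1.0]]
contact_force: [0.2, 0.0, -0.9]
width: 0.0615
[0.53285337 0.19423268 0.19241029]
lid z 0.2532346144761436
tin [0.534 0.192] 0.0010748555209298147
blue [0.50439072 0.18757101] [0.56342884 0.22692584]
collar [0.53409484 0.19789783] 3688
[0.51048306 0.21880223]
[0.5637731  0.20864253]
```

```bash
python3 -m crank '[[[-1,0,0.012,-0.04,0,0,0],[-1,0,0.012,-0.08,0,0,0],[-1,0,0.012,-0.11,0,0,0],[-1,0,0.012,-0.13,0,0,0],[-1,0,0.012,-0.13,0,0,0]]]'; python3 -m crank '[[[-1,0,0,0,0,0,0],[-1,0,0,0,0,0,0]]]'
python3 - <<'E'
from h import *
from cell import arm
o=arm.get_obs();t=o["tool_pos"];print(t)
for n in("side","wrist"):
    c=arm.read_camera(n);cv2.imwrite(f"pics/{n}6.png",c["pixels"][:,:,::-1])
E
```

```text
t: 7.65
tool_pos: [0.5325, 0.2003, 0.1266]
tcp_rot: [[0.003, 1.0, -0.007], [1.0, -0.003, 0.001], [0.001, -0.007, -1.0]]
contact_force: [-0.2, -0.6, -1.8]
width: 0.0617
t: 7.85
tool_pos: [0.5328, 0.2003, 0.1274]
tcp_rot: [[0.004, 1.0, -0.005], [1.0, -0.004, 0.001], [0.001, -0.005, -1.0]]
contact_force: [0.0, -0.7, -0.7]
width: 0.0614
[0.53284441 0.20029055 0.12736522]
```

View pics/side6.png

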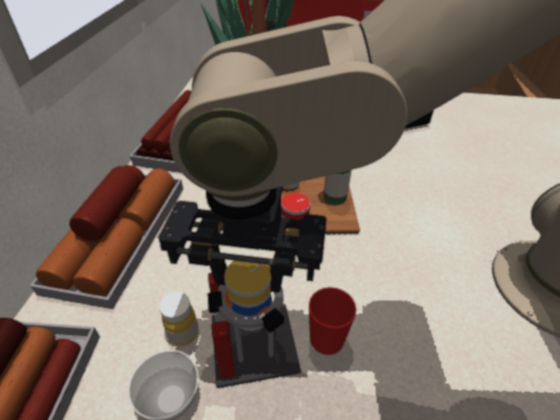

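The side view shows the yellow tin held centred just above the mouth at (248,285). I'll lower it gently.

```bash
python3 -m crank '[[[-1,0,0,-0.015,0,0,0],[-1,0,0,-0.03,0,0,0],[-1,0,0,-0.036,0,0,0],[-1,0,0,-0.038,0,0,0],[-1,0,0,-0.038,0,0,0]]]';python3 -m crank '[[[-1,0,0,-0.004,0,0,0],[-1,0,0,-0.006,0,0,0],[-1,0,0,-0.006,0,0,0]]]'
```

```text
t: 8.45
tool_pos: [0.533, 0.2002, 0.1084]
tcp_rot: [[0.004, 1.0, -0.005], [1.0, -0.003, 0.001], [0.001, -0.005, -1.0]]
contact_force: [-0.1, -1.4, 0.9]
width: 0.0614
t: 8.75
tool_pos: [0.5336, 0.2002, 0.1068]
tcp_rot: [[0.003, 1.0, -0.002], [1.0, -0.003, 0.001], [0.001, -0.002, -1.0]]
contact_force: [-3.1, -1.6, 9.5]
width: 0.0615
```

```bash
python3 -m crank '[[[1,0,0,0.002,0,0,0],[1,0,0,0.002,0,0,0],[1,0,0,0.002,0,0,0],[1,0,0,0.002,0,0,0],[1,0,0,0.002,0,0,0]]]';python3 -m crank '[[[1,0,0,0.03,0,0,0],[1,0,0,0.08,0,0,0],[1,0,0,0.12,0,0,0],[-1,0,0,0.12,0,0,0],[-1,0,0,0.12,0,0,0]]]'
python3 - <<'E'
from h import *
from cell import arm
o=arm.get_obs();t=o["tool_pos"];print(t)
for n in("scene","side","wrist"):
    c=arm.read_camera(n);cv2.imwrite(f"pics/{n}7.png",c["pixels"][:,:,::-1])
    P=cloud(c);m=mask(c,"yellow",100,70)>0;m&=(np.abs(P[...,2]-.167)<.006)&(np.hypot(P[...,0]-.5325,P[...,1]-.2)<.045)
    q=P[m];print(n,len(q),np.percentile(q,[1,50,99],axis=0).round(4).tolist())
    if len(q)>50: A=np.c_[q[:,:2],np.ones(len(q))];print("tilt",np.linalg.lstsq(A,q[:,2],rcond=None)[0].round(3))
E
```

```text
t: 9.25
tool_pos: [0.5335, 0.2003, 0.1076]
tcp_rot: [[0.003, 1.0, -0.003], [1.0, -0.003, 0.001], [0.001, -0.003, -1.0]]
contact_force: [-0.1, 0.3, -0.2]
width: 0.0881
t: 9.75
tool_pos: [0.5333, 0.2002, 0.167]
tcp_rot: [[0.003, 1.0, -0.003], [1.0, -0.003, 0.001], [0.001, -0.003, -1.0]]
contact_force: [-0.4, 0.2, -0.9]
width: 0.0744
[0.53329247 0.20024724 0.16702509]
scene 74 [[0.5074, 0.1719, 0.1647], [0.5306, 0.1959, 0.1696], [0.5563, 0.22, 0.1726]]
tilt [0.054 0.058 0.129]Traceback (most recent call last):
  File "<stdin>", line 7, in <module>
    return _quantile_unchecked(
        a, q, axis, out, overwrite_input, method, keepdims, weights)
    return _ureduce(a,
                    func=_quantile_ureduce_func,
    ...<5 lines>...
                    overwrite_input=overwrite_input,
                    method=method)
    r = func(a, **kwargs)
    result = _quantile(arr,
                       quantiles=q,
    ...<2 lines>...
                       out=out,
                       weights=wgt)
    slices_having_nans = np.isnan(arr[-1, ...])
                                  ~~~^^^^^^^^^
IndexError: index -1 is out of bounds for axis 0 with size 0
```

View pics/side7.png

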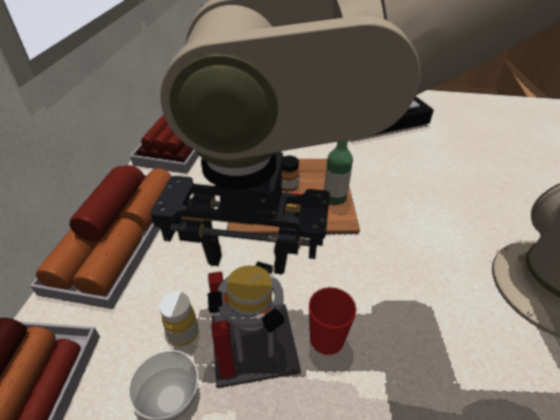

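The side view shows the yellow tin standing upright in the mouth at (248,285). I'll close the fingers and check the tin with the wrist camera.

```bash
python3 -m crank '[[[-1,0,0,0,0,0,0],[-1,0,0,0,0,0,0],[-1,0,0,0,0,0,0],[-1,0,0,0,0,0,0],[-1,0,0,0,0,0,0]]]';python3 -m crank '[[[-1,0,0,0,0,0,0],[-1,0,0,0,0,0,0],[-1,0,0,0,0,0,0],[-1,0,0,0,0,0,0],[-1,0,0,0,0,0,0]]]'
python3 - <<'E'
from h import *
from cell import arm
o=arm.get_obs();t=o["tool_pos"];print(t)
c=arm.read_camera("wrist");cv2.imwrite(f"pics/wrist8.png",c["pixels"][:,:,::-1])
P=cloud(c);m=mask(c,"yellow",90,50)>0;q=P[m];q=q[np.hypot(q[:,0]-.5325,q[:,1]-.2)<.045];print(len(q),np.percentile(q,[1,10,50,90,99],axis=0).round(4).tolist())
q=q[abs(q[:,2]-np.percentile(q[:,2],80))<.006];A=np.c_[q[:,:2],np.ones(len(q))];print("tilt",np.linalg.lstsq(A,q[:,2],rcond=None)[0].round(3))
E
```

```text
t: 10.35
tool_pos: [0.533, 0.2002, 0.1663]
tcp_rot: [[0.004, 1.0, -0.005], [1.0, -0.004, 0.001], [0.001, -0.005, -1.0]]
contact_force: [-0.5, 0.7, 0.5]
width: 0.0262
t: 10.85
tool_pos: [0.5329, 0.2002, 0.1663]
tcp_rot: [[0.004, 1.0, -0.005], [1.0, -0.004, 0.001], [0.001, -0.005, -1.0]]
contact_force: [-1.6, -0.5, 0.6]
width: 0.0006
[0.53293218 0.20016931 0.1662653 ]
3114 [[0.5068, 0.1873, 0.1476], [0.5143, 0.1952, 0.1616], [0.5347, 0.2123, 0.1683], [0.5542, 0.2243, 0.1695], [0.5606, 0.2297, 0.2095]]
tilt [0.025 0.052 0.144]
```

View pics/wrist8.png

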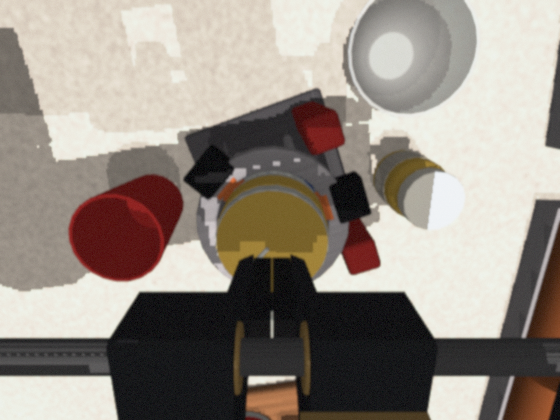

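The tin is seated with about 3° of tilt, and the closed fingers are over its middle at (272,258). Now I'll press.

```bash
python3 -m crank '[[[-1,0,0,-0.03,0,0,0],[-1,0,0,-0.05,0,0,0],[-1,0,0,-0.066,0,0,0],[-1,0,0,-0.066,0,0,0]]]';python3 -m crank '[[[-1,0,0,-0.01,0,0,0],[-1,0,0,-0.016,0,0,0],[-1,0,0,-0.022,0,0,0],[-1,0,0,-0.028,0,0,0]]]'
```

```text
t: 11.3
tool_pos: [0.5324, 0.2001, 0.1321]
tcp_rot: [[0.004, 1.0, -0.007], [1.0, -0.004, 0.001], [0.001, -0.007, -1.0]]
contact_force: [-0.2, 0.0, 0.5]
width: 0.0004
t: 11.7
tool_pos: [0.5351, 0.2004, 0.1228]
tcp_rot: [[0.003, 1.0, 0.002], [1.0, -0.003, 0.002], [0.002, 0.002, -1.0]]
contact_force: [-8.7, -2.0, 44.1]
width: 0.0004
```

44 N is more than the 10–22 N expected. I'll stop pressing and look.

```bash
python3 -m crank '[[[-1,0,0,0.008,0,0,0],[-1,0,0,0.008,0,0,0]]]'
python3 - <<'E'
from h import *
from cell import arm
o=arm.get_obs();print(o["tool_pos"],o["contact_force"])
I=[]
for n in("scene","side","wrist"):
    c=arm.read_camera(n);np.savez(f"/tmp/{n}9.npz",**c);P=cloud(c);m=mask(c,"yellow",90,50)>0;m&=(np.hypot(P[...,0]-.533,P[...,1]-.2)<.05)&(P[...,2]>.12)
    q=P[m];print(n,len(q),np.percentile(q,[1,10,50,90,99],axis=0).round(4).tolist())
    I.append(c["pixels"])
a=cv2.resize(I[0][110:230,310:430],(300,300));b=cv2.resize(I[1][230:350,190:310],(300,300))
cv2.imwrite("pics/z9.png",np.hstack([a,b,cv2.resize(I[2][100:320,160:380],(200,300))])[:,:,::-1])
E
```

```text
t: 11.9
tool_pos: [0.5358, 0.2006, 0.128]
tcp_rot: [[0.003, 1.0, 0.005], [1.0, -0.003, 0.002], [0.002, 0.005, -1.0]]
contact_force: [0.1, -0.6, 0.3]
width: 0.0005
[0.53575447 0.20058975 0.12804063] [ 0.12388338 -0.5586122   0.27951127]
scene 138 [[0.5094, 0.1687, 0.1369], [0.5206, 0.1717, 0.1426], [0.547, 0.1872, 0.1639], [0.5622, 0.208, 0.1672], [0.5657, 0.2226, 0.1689]]
side 3 [[0.5098, 0.2156, 0.1425], [0.5108, 0.217, 0.1426], [0.5151, 0.223, 0.143], [0.538, 0.2275, 0.1462], [0.5431, 0.2285, 0.1469]]
wrist 3179 [[0.5075, 0.1907, 0.1409], [0.5133, 0.1979, 0.1499], [0.5357, 0.2141, 0.1636], [0.558, 0.2264, 0.1645], [0.5636, 0.2291, 0.172]]
```

View pics/z9.png

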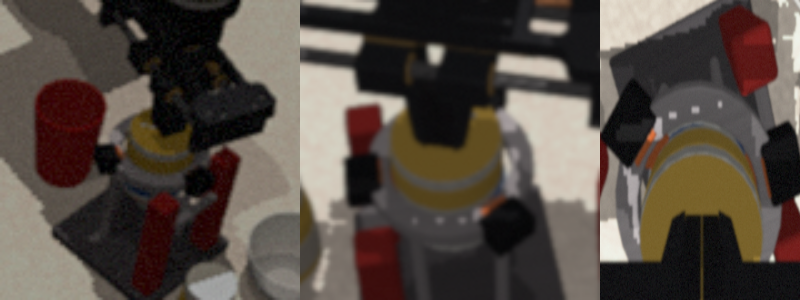

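```bash
python3 -m crank '[[[-1,0,0,0.04,0,0,0],[-1,0,-0.03,0.08,0,0,0],[-1,0,-0.08,0.12,0,0,0],[-1,-0.004,-0.09,0.12,0,0,0],[-1,-0.004,-0.09,0.12,0,0,0]]]'
cat > see.py <<'E'
import sys
from h import *
from cell import arm
from scipy.optimize import least_squares
tag,col=sys.argv[1],sys.argv[2]
o=arm.get_obs();print(o["tool_pos"],o["contact_force"].round(1))
c=arm.read_camera("wrist");np.savez(f"/tmp/{tag}.npz",**c);cv2.imwrite(f"pics/{tag}.png",cv2.resize(c["pixels"][60:300,140:420],None,fx=2,fy=2)[:,:,::-1])
P=cloud(c);d=np.hypot(P[...,0]-.533,P[...,1]-.2)
m=(mask(c,col,90,50)>0)&(d<.045)&(P[...,2]>.115);zl=np.percentile(P[m][:,2],75)
m&=abs(P[...,2]-zl)<.004;q=P[m];A=np.c_[q[:,:2]-.2,np.ones(len(q))];print("lid z",zl,"tilt",np.linalg.lstsq(A,q[:,2],rcond=None)[0][:2].round(3))
v,u=np.nonzero(m);W=np.array([ray(c,a,b,zl)[:2] for a,b in zip(u,v)]).astype(np.float32)
print("tin",cv2.minEnclosingCircle(W),W.mean(0),W.min(0),W.max(0))
p=c["pixels"].astype(int);gr=(p.max(2)-p.min(2)<35)&(p.min(2)>60)&(d<.056)&(d>.03)&(abs(P[...,2]-.14)<.003)
v,u=np.nonzero(gr);W=np.array([ray(c,a,k,.14)[:2] for a,k in zip(u,v)])
e=cv2.convexHull(W.astype(np.float32))[:,0]
s=least_squares(lambda x:np.hypot(*(e-x).T)-.047,[.5325,.2],loss="soft_l1",f_scale=.0015);print("collar outer",s.x.round(4),len(e),abs(s.fun).mean().round(4))
m=(mask(c,"orange",100,60)>0)&(d<.05)&(abs(P[...,2]-.135)<.01);k,l,st,ce=cv2.connectedComponentsWithStats(m.astype(np.uint8))
for i in range(1,k):
    if st[i,4]>10:
        w=P[l==i];rr=np.hypot(*(w[:,:2]-s.x).T);print("catch",st[i,4],w[:,:2].mean(0).round(4),"r",rr.min().round(4),rr.max().round(4))
E
python3 see.py v10 yellow
```

```text
t: 12.55
tool_pos: [0.5323, 0.155, 0.1854]
tcp_rot: [[0.005, 1.0, 0.0], [1.0, -0.005, 0.002], [0.002, 0.0, -1.0]]
contact_force: [-0.4, 0.7, -0.1]
width: 0.0003
[0.53234912 0.15501674 0.18543287] [-0.4  0.7 -0.1]
lid z 0.16413753160493968 tilt [0.006 0.002]
tin ((0.535119891166687, 0.19867460429668427), 0.030129725113511086) [0.53371996 0.20182903] [0.5063781  0.16924264] [0.56511253 0.22790426]
collar outer [0.5335 0.1983] 30 0.0032
catch 157 [0.5056 0.2232] r 0.0357 0.0398
catch 133 [0.5102 0.2195] r 0.0301 0.0332
catch 71 [0.571 0.211] r 0.0389 0.0408
catch 81 [0.5264 0.1606] r 0.0373 0.0403
```

View pics/v10.png

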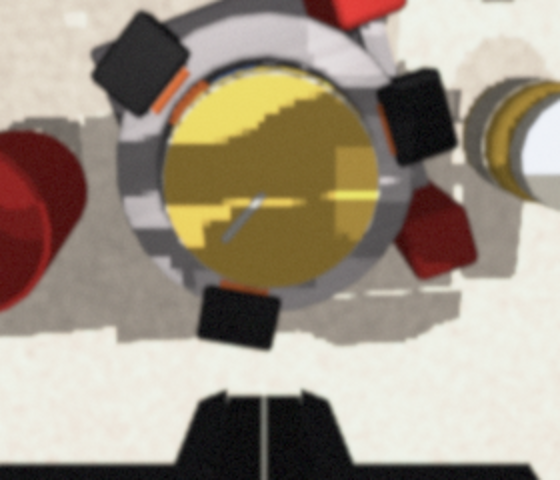

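The tin is now level, but it sits about 1.5 mm toward +x: two catches are spread, and the one at 139° (crop (188,102)) is not. I'll press again slightly toward that catch and cancel the arm's +x flex.

```bash
python3 -m crank '[[[-1,-0.003,0.05,0,0,0,0],[-1,-0.003,0.093,-0.03,0,0,0],[-1,-0.003,0.093,-0.08,0,0,0],[-1,-0.003,0.093,-0.115,0,0,0],[-1,-0.003,0.093,-0.115,0,0,0]]]';python3 -m crank '[[[-1,0,0,0,0,0,0],[-1,0,0,-0.003,0,0,0],[-1,0,0,-0.006,0,0,0]]]'
```

```text
t: 13.1
tool_pos: [0.5295, 0.2031, 0.1249]
tcp_rot: [[0.003, 1.0, -0.005], [1.0, -0.003, 0.002], [0.002, -0.005, -1.0]]
contact_force: [-0.1, -0.9, 0.0]
width: 0.0004
t: 13.4
tool_pos: [0.5295, 0.2039, 0.1232]
tcp_rot: [[0.002, 1.0, -0.004], [1.0, -0.002, 0.002], [0.002, -0.004, -1.0]]
contact_force: [-6.9, 0.6, 20.2]
width: 0.0004
```

```bash
python3 -m crank '[[[-1,-0.002,0,-0.002,0,0,0],[-1,-0.005,0,-0.004,0,0,0],[-1,-0.007,0,-0.005,0,0,0]]]'
```

```text
t: 13.7
tool_pos: [0.5289, 0.2041, 0.1233]
tcp_rot: [[0.002, 1.0, 0.005], [1.0, -0.002, 0.003], [0.003, 0.005, -1.0]]
contact_force: [6.4, -1.9, 14.5]
width: 0.0004
```

```bash
python3 -m crank '[[[-1,-0.002,0,-0.004,0,0,0],[-1,-0.003,0,-0.008,0,0,0],[-1,-0.004,0,-0.012,0,0,0]]]'
```

```text
t: 14.0
tool_pos: [0.5293, 0.2048, 0.122]
tcp_rot: [[0.002, 1.0, 0.015], [1.0, -0.002, 0.005], [0.005, 0.015, -1.0]]
contact_force: [-7.5, 8.2, 23.3]
width: 0.0007
```

```bash
python3 -m crank '[[[-1,0,0,0.02,0,0,0],[-1,0,-0.03,0.08,0,0,0],[-1,0.004,-0.08,0.12,0,0,0],[-1,0.004,-0.09,0.12,0,0,0],[-1,0.004,-0.09,0.12,0,0,0]]]';python3 see.py v11 yellow
```

```text
t: 14.5
tool_pos: [0.5311, 0.1595, 0.1815]
tcp_rot: [[0.003, 1.0, 0.014], [1.0, -0.003, 0.005], [0.005, 0.014, -1.0]]
contact_force: [0.6, 0.3, -0.4]
width: 0.0007
[0.53108588 0.15949081 0.18152069] [ 0.6  0.3 -0.4]
lid z 0.16375376577898015 tilt [ 0.044 -0.026]
tin ((0.5346251130104065, 0.19875648617744446), 0.030066153034567833) [0.5330853  0.20193142] [0.5049986  0.16942689] [0.5644212  0.22846678]
collar outer [0.5336 0.1981] 34 0.0023
catch 155 [0.5053 0.2232] r 0.0362 0.04
catch 140 [0.5104 0.2196] r 0.0302 0.0335
catch 91 [0.5708 0.2111] r 0.0386 0.0408
catch 73 [0.5264 0.1603] r 0.0374 0.0401
```

View pics/v11.png

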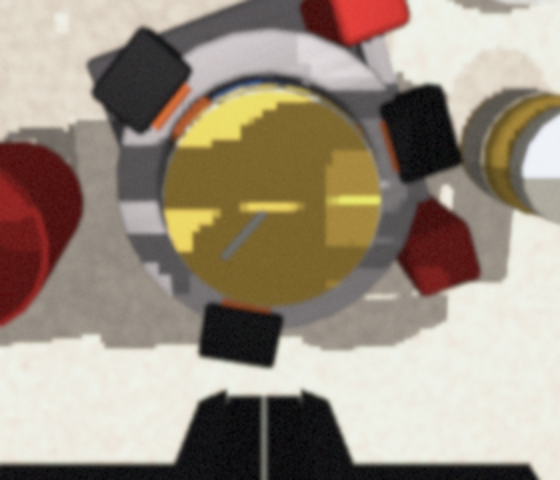

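```bash
python3 -m crank '[[[-1,0.004,0.04,0,-0.003,0.009,0],[-1,0.004,0.082,-0.03,-0.003,0.009,0],[-1,0.004,0.082,-0.08,-0.003,0.009,0],[-1,0.004,0.082,-0.1,-0.003,0.009,0],[-1,0.004,0.082,-0.1,-0.003,0.009,0]]]';python3 -m crank '[[[-1,0,0,0,0,0,0]]]'
```

```text
t: 15.05
tool_pos: [0.5316, 0.2013, 0.1289]
tcp_rot: [[0.002, 1.0, -0.005], [1.0, -0.002, -0.0], [-0.0, -0.005, -1.0]]
contact_force: [0.5, -0.4, 0.7]
width: 0.0005
t: 15.15
tool_pos: [0.5319, 0.2014, 0.1294]
tcp_rot: [[0.002, 1.0, -0.005], [1.0, -0.002, -0.0], [-0.0, -0.005, -1.0]]
contact_force: [-0.0, 0.0, 0.4]
width: 0.0002
```

```bash
python3 -m crank '[[[-1,0.001,-0.001,-0.01,0,0,0],[-1,0.001,-0.001,-0.014,0,0,0],[-1,0,-0.001,-0.018,0,0,0],[-1,-0.002,-0.001,-0.021,0,0,0]]]'
```

```text
t: 15.55
tool_pos: [0.5331, 0.2012, 0.1224]
tcp_rot: [[0.002, 1.0, 0.003], [1.0, -0.002, 0.001], [0.001, 0.003, -1.0]]
contact_force: [-0.7, 0.2, 25.3]
width: 0.0006
```

```bash
python3 -m crank '[[[-1,-0.003,0,-0.008,0,0.003,0],[-1,-0.004,0,-0.01,0,0.003,0],[-1,-0.005,0,-0.012,0,0.003,0]]]'
```

```text
t: 15.85
tool_pos: [0.5335, 0.2015, 0.122]
tcp_rot: [[0.003, 1.0, 0.01], [1.0, -0.003, 0.003], [0.003, 0.01, -1.0]]
contact_force: [-5.1, -1.0, 36.8]
width: 0.0007
```

Run:
```python
from h import *
from cell import arm
o=arm.get_obs();print(o["tool_pos"],o["contact_force"],o["wrist_torque"])
I=[]
for n in("scene","side","wrist"):
    c=arm.read_camera(n);np.savez(f"/tmp/{n}12.npz",**c);I.append(c["pixels"])
a=cv2.resize(I[0][130:210,330:420],(400,400),interpolation=2);b=cv2.resize(I[1][250:330,200:290],(400,400),interpolation=2)
cv2.imwrite("pics/z12.png",np.hstack([a,b])[:,:,::-1]);cv2.imwrite("pics/w12.png",cv2.resize(I[2][100:340,120:420],(750,600),interpolation=2)[:,:,::-1])
```

```text
[0.53353641 0.20149206 0.12196733] [-5.1383193  -0.97302173 36.83548851] [-0.32197749  0.62966897 -0.01393345]
```

View pics/z12.png

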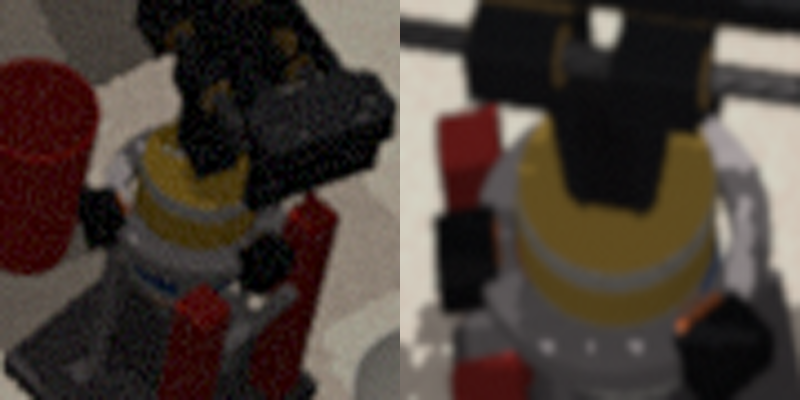

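View pics/w12.png

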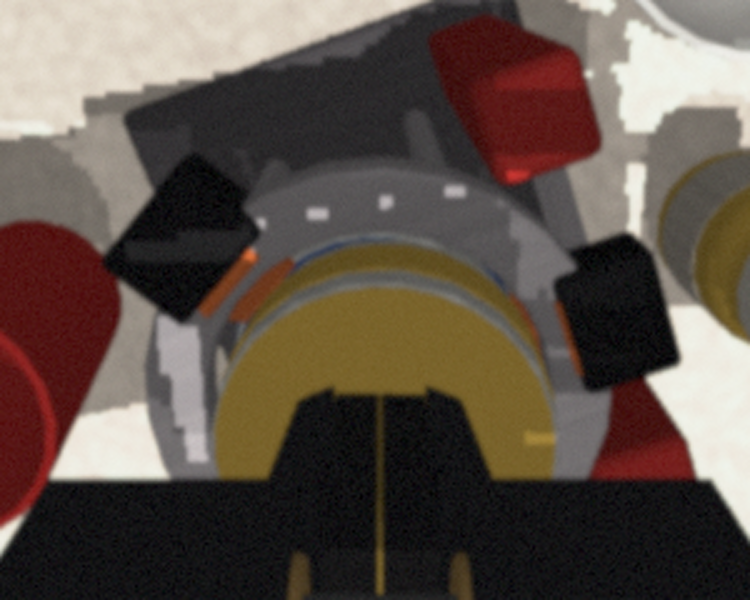

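```bash
python3 -m crank '[[[-1,0.003,-0.003,0.01,-0.002,0.008,0],[-1,0.001,-0.004,0.016,-0.002,0.008,0],[-1,0.001,-0.004,0.016,-0.002,0.008,0],[-1,0.001,-0.004,0.016,-0.002,0.008,0]]]'
```

```text
t: 16.4
tool_pos: [0.5336, 0.1994, 0.1295]
tcp_rot: [[0.003, 1.0, -0.003], [1.0, -0.003, -0.001], [-0.001, -0.003, -1.0]]
contact_force: [-0.4, 0.8, -0.5]
width: 0.0005
```

```bash
python3 -m crank '[[[-1,0,0,-0.012,0,0,0],[-1,-0.001,0,-0.018,0,0.002,0],[-1,-0.004,0,-0.022,0,0.004,0],[-1,-0.006,0.002,-0.025,0,0.006,0],[-1,-0.006,-0.002,-0.026,0,0.006,0]]]'
```

```text
t: 16.9
tool_pos: [0.5342, 0.1997, 0.1198]
tcp_rot: [[0.002, 1.0, -0.0], [1.0, -0.002, 0.002], [0.002, -0.0, -1.0]]
contact_force: [3.0, 5.8, 22.1]
width: 0.0002
```

It's sinking (tip at 0.160 with 22 N). I'll keep pressing with a small wiggle.

```bash
python3 -m crank '[[[-1,-0.004,0.003,-0.01,0,0.004,0],[-1,-0.005,-0.002,-0.013,0,0.005,0],[-1,-0.005,0.002,-0.015,0,0.005,0],[-1,-0.006,-0.001,-0.016,0,0.006,0]]]'
```

```text
t: 17.3
tool_pos: [0.5343, 0.2016, 0.1155]
tcp_rot: [[0.001, 1.0, 0.002], [1.0, -0.001, 0.007], [0.007, 0.002, -1.0]]
contact_force: [1.6, 0.5, 8.2]
width: 0.0007
```

Force has dropped to 8 N, so the tin is through the catches. I'll push it on down.

```bash
python3 -m crank '[[[-1,-0.002,-0.003,-0.015,-0.004,0.002,0],[-1,-0.002,-0.003,-0.027,-0.004,0.002,0],[-1,-0.002,-0.003,-0.039,-0.004,0.002,0]]]'
```

```text
t: 17.6
tool_pos: [0.5344, 0.2001, 0.0969]
tcp_rot: [[0.001, 1.0, 0.002], [1.0, -0.001, 0.001], [0.001, 0.002, -1.0]]
contact_force: [0.9, -0.4, 12.8]
width: 0.0003
```

```bash
python3 -m crank '[[[-1,-0.001,0,-0.012,0,0.001,0],[-1,-0.001,0,-0.022,0,0.001,0],[-1,-0.001,0,-0.03,0,0.001,0],[-1,-0.001,0,-0.031,0,0.001,0]]]'
```

```text
t: 18.0
tool_pos: [0.5346, 0.2, 0.0815]
tcp_rot: [[0.001, 1.0, 0.003], [1.0, -0.001, 0.001], [0.001, 0.003, -1.0]]
contact_force: [0.3, -0.9, 9.9]
width: 0.0006
```

```bash
python3 -m crank '[[[-1,0,0,0.02,0,0,0],[-1,0,0,0.06,0,0,0],[-1,0,-0.03,0.12,0,0.002,0],[-1,0,-0.09,0.2,0,0.002,0],[-1,0,-0.09,0.2,0,0.002,0]]]';python3 see.py v13 yellow
```

```text
t: 18.5
tool_pos: [0.5365, 0.153, 0.186]
tcp_rot: [[0.004, 1.0, 0.008], [1.0, -0.004, 0.001], [0.001, 0.008, -1.0]]
contact_force: [0.9, 0.4, 0.5]
width: 0.0006
[0.53654553 0.15303877 0.18600923] [0.9 0.4 0.5]
lid z 0.12875580252763827 tilt [ 0.    -0.003]
tin ((0.5345097184181213, 0.19600771367549896), 0.03034777194261551) [0.5327977  0.20005503] [0.5057138 0.1680452] [0.56460875 0.22554143]
collar outer [0.5335 0.198 ] 31 0.0033
catch 455 [0.5106 0.2186] r 0.026 0.0363
catch 463 [0.5631 0.2086] r 0.0265 0.0371
catch 463 [0.5283 0.1683] r 0.0255 0.0361
```

View pics/v13.png

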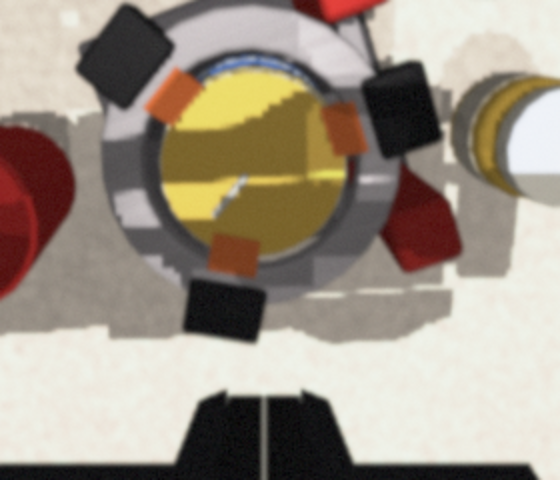

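The yellow tin is loaded: its lid is level at (255,160) in the crop, and all three orange catches reach back over it to 26 mm. Before grasping red I'll measure the gripper's real envelope, because the body sits lower than expected near the salami and jar.

Run:
```python
from h import *
c=ld("w1");T=np.array([.4584,-.2637,.2130]);c5=[("w1",T)]
P=cloud(c)-T-np.array([0,0,.040]);d=(c["pixels"].max(2)<70)&(P[...,2]>0.0)&(P[...,2]<.12);q=P[d]
for a in np.arange(0,.07,.006):
    s=q[(q[:,2]>=a)&(q[:,2]<a+.006)]
    if len(s)>5:print("open h",round(a,3),"x",s[:,0].min().round(3),s[:,0].max().round(3),"|x|min",abs(s[:,0]).min().round(3),"y",s[:,1].min().round(3),s[:,1].max().round(3))
T=np.array([.5335,.2015,.122+.04])
for n in("scene12","side12"):
    c=ld(n);P=cloud(c)-T;d=(c["pixels"].max(2)<60)&(abs(P[...,0])<.12)&(abs(P[...,1])<.07)&(P[...,2]>-.005)&(P[...,2]<.1);q=P[d]
    for a in np.arange(-.005,.07,.006):
        s=q[(q[:,2]>=a)&(q[:,2]<a+.006)]
        if len(s)>5:print(n,"h",round(a,3),len(s),"x",np.percentile(s[:,0],[2,98]).round(3),"y",np.percentile(s[:,1],[2,98]).round(3))
```

```text
open h 0.0 x -0.056 0.057 |x|min 0.043 y -0.008 0.011
open h 0.006 x -0.057 0.058 |x|min 0.043 y -0.008 0.011
open h 0.012 x -0.057 0.058 |x|min 0.043 y -0.008 0.012
open h 0.018 x -0.058 0.059 |x|min 0.043 y -0.008 0.012
open h 0.024 x -0.059 0.06 |x|min 0.044 y -0.009 0.012
open h 0.03 x -0.06 0.06 |x|min 0.044 y -0.007 0.012
open h 0.036 x -0.06 0.061 |x|min 0.043 y -0.002 0.012
open h 0.042 x -0.061 0.061 |x|min 0.043 y -0.01 0.012
open h 0.048 x -0.061 0.062 |x|min 0.05 y -0.011 0.012
open h 0.054 x -0.059 0.06 |x|min 0.05 y -0.013 0.012
open h 0.06 x -0.052 0.053 |x|min 0.05 y -0.012 0.031
open h 0.066 x -0.063 0.068 |x|min 0.049 y -0.006 0.035
scene12 h -0.005 16 x [-0.021  0.03 ] y [-0.031  0.021]
scene12 h 0.001 35 x [-0.018  0.028] y [-0.011  0.016]
scene12 h 0.007 26 x [-0.015  0.014] y [-0.01   0.012]
scene12 h 0.013 31 x [-0.015  0.014] y [-0.01   0.011]
scene12 h 0.019 21 x [-0.013  0.014] y [-0.009  0.008]
scene12 h 0.025 22 x [-0.015  0.015] y [-0.011  0.003]
scene12 h 0.031 15 x [-0.     0.015] y [-0.009  0.002]
scene12 h 0.037 10 x [0.006 0.016] y [-0.01  -0.002]
scene12 h 0.043 6 x [0.01  0.016] y [-0.01   0.007]
scene12 h 0.061 15 x [-0.084  0.082] y [-0.032  0.012]
scene12 h 0.067 102 x [-0.082  0.084] y [-0.033  0.029]
side12 h -0.005 10 x [-0.013  0.001] y [-0.007  0.009]
side12 h 0.001 55 x [-0.014  0.011] y [-0.015  0.011]
side12 h 0.007 56 x [-0.014  0.012] y [0.003 0.011]
side12 h 0.013 65 x [-0.015  0.013] y [-0.     0.011]
side12 h 0.019 74 x [-0.016  0.014] y [0.002 0.011]
side12 h 0.025 68 x [-0.016  0.014] y [0.002 0.011]
side12 h 0.031 62 x [-0.016  0.013] y [0.007 0.011]
side12 h 0.037 36 x [-0.016  0.014] y [0.007 0.011]
side12 h 0.043 51 x [-0.     0.013] y [0.002 0.011]
side12 h 0.049 12 x [0.007 0.011] y [-0.007  0.011]
side12 h 0.055 6 x [0.007 0.009] y [-0.004  0.011]
side12 h 0.061 10 x [-0.065  0.065] y [-0.004  0.031]
side12 h 0.067 123 x [-0.084  0.081] y [0.003 0.034]
```

The body really starts about 62 mm above the true tip, so only the reported TCP is off, by 40 mm. For red I'll turn the jaws to the y direction to avoid the salami.

```bash
python3 -m crank '[[[1,-0.01,-0.06,0.02,0,0.005,-0.1],[1,-0.02,-0.15,0.02,0,0.005,-0.2],[1,-0.03,-0.24,0.02,0,0.005,-0.3],[1,-0.04,-0.33,0.02,0,0.005,-0.4],[1,-0.05,-0.42,0.02,0,0.005,-0.5]]]';python3 -m crank '[[[1,-0.005,-0.03,0,0,0,-0.1],[1,-0.01,-0.06,0,0,0,-0.2],[1,-0.015,-0.09,0,0,0,-0.3],[1,-0.015,-0.1,0,0,0,-0.4],[1,-0.015,-0.1,0,0,0,-0.5]]]';python3 -m crank '[[[1,0,0,0,0,0,0],[1,0,0,0,0,0,0]]]'
```

```text
t: 19.05
tool_pos: [0.5095, -0.0567, 0.1919]
tcp_rot: [[0.687, 0.727, -0.006], [0.727, -0.687, 0.002], [-0.002, -0.006, -1.0]]
contact_force: [-0.1, 0.5, -0.0]
width: 0.0384
t: 19.55
tool_pos: [0.5015, -0.1067, 0.1902]
tcp_rot: [[0.998, 0.062, -0.005], [0.063, -0.998, 0.007], [-0.005, -0.007, -1.0]]
contact_force: [-0.5, 0.5, 0.7]
width: 0.0784
t: 19.75
tool_pos: [0.5011, -0.106, 0.189]
tcp_rot: [[0.998, 0.067, -0.007], [0.067, -0.998, 0.008], [-0.007, -0.009, -1.0]]
contact_force: [0.7, -0.0, -1.1]
width: 0.0878
```

```bash
python3 -m crank '[[[1,0.006,-0.006,-0.04,-0.005,-0.005,-0.045],[1,0.006,-0.006,-0.04,-0.005,-0.005,-0.045],[1,0.006,-0.006,-0.04,-0.005,-0.005,-0.045],[1,0.006,-0.006,-0.04,-0.005,-0.005,-0.045]]]'
python3 - <<'E'
from h import *
from cell import arm
c=arm.read_camera("wrist");np.savez("/tmp/w14.npz",**c);cv2.imwrite("pics/w14.png",c["pixels"][:,:,::-1])
o=arm.get_obs();t=o["tool_pos"];print(t,o["qpos"].round(2))
P=cloud(c);m=(mask(c,"red")>0)&(abs(P[...,2]-.046)<.005)
v,u=np.nonzero(m);W=np.array([ray(c,a,b,.046)[:2] for a,b in zip(u,v)]);W=W[np.hypot(*(W-(.504,-.109)).T)<.034]
print(W.mean(0),W.min(0),W.max(0),cv2.minEnclosingCircle(W.astype(np.float32)))
z=c["range_z"];q=(P-t)[(c["pixels"].max(2)<70)&(P[...,2]>t[2]+.038)&(P[...,2]<t[2]+.07)];print("fingers x",np.percentile(q[:,0],[1,99]),"y",np.percentile(q[:,1],[1,99]), "zmin",q[:,2].min())
E
```

```text
t: 20.15
tool_pos: [0.5044, -0.109, 0.1696]
tcp_rot: [[1.0, 0.002, 0.001], [0.002, -1.0, 0.001], [0.001, -0.001, -1.0]]
contact_force: [0.4, 0.1, -0.2]
width: 0.0883
[ 0.50442205 -0.10901295  0.16965335] [-0.44  0.35  1.44  0.    1.35  1.13]
[ 0.50482015 -0.11057561] [ 0.47372645 -0.14080007] [ 0.5338039 -0.0808568] ((0.5040464401245117, -0.11075949668884277), 0.030522340908646584)
fingers x [-0.00756583  0.01186702] y [-0.05835024  0.05683025] zmin 0.038705699979163066
```

View pics/w14.png

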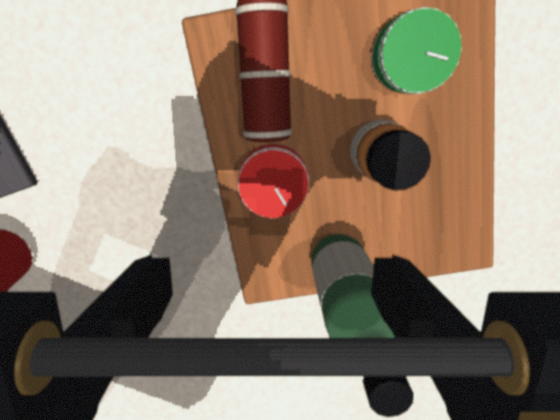

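The red lid is centred at (273,182), and the salami, jar and bottle are clear of the finger paths. I'll descend and grip.

```bash
python3 -m crank '[[[1,0,-0.002,-0.08,0,0,0],[1,0,-0.002,-0.17,0,0,0],[1,0,-0.002,-0.26,0,0,0],[1,0,-0.002,-0.33,0,0,0],[1,0,-0.002,-0.358,0,0,0]]]'; python3 -m crank '[[[1,0,0,0,0,0,0],[1,0,0,0,0,0,0]]]'
```

```text
t: 20.7
tool_pos: [0.5033, -0.1095, -0.0118]
tcp_rot: [[1.0, 0.002, -0.002], [0.002, -1.0, 0.002], [-0.002, -0.002, -1.0]]
contact_force: [1.3, -1.0, 0.4]
width: 0.0881
t: 20.9
tool_pos: [0.5037, -0.1097, -0.0112]
tcp_rot: [[1.0, 0.003, -0.002], [0.003, -1.0, 0.002], [-0.002, -0.002, -1.0]]
contact_force: [0.0, 0.6, -0.1]
width: 0.0882
```

```bash
python3 -m crank '[[[-1,0,0,0.003,0,0,0],[-1,0,0,0.003,0,0,0],[-1,0,0,0.003,0,0,0],[-1,0,0,0.003,0,0,0],[-1,0,0,0.003,0,0,0]]]'; python3 -m crank '[[[-1,0,0,0.04,0,0,0],[-1,0,0,0.12,0,0,0],[-1,0,0,0.21,0,0,0],[-1,0,0,0.3,0,0,0],[-1,0,0,0.39,0,0,0]]]'
```

```text
t: 21.4
tool_pos: [0.504, -0.1098, -0.0091]
tcp_rot: [[1.0, 0.003, -0.001], [0.003, -1.0, 0.002], [-0.001, -0.002, -1.0]]
contact_force: [-1.1, 0.4, 7.9]
width: 0.0612
t: 21.9
tool_pos: [0.5034, -0.1095, 0.1876]
tcp_rot: [[1.0, 0.003, -0.001], [0.003, -1.0, 0.002], [-0.001, -0.002, -1.0]]
contact_force: [1.7, -0.7, -2.3]
width: 0.0614
```

```bash
python3 -m crank '[[[-1,0.01,0.1,0,0,0,0],[-1,0.02,0.2,0,0,0,0],[-1,0.03,0.3,0,0,0,0],[-1,0.04,0.39,0,0,0,0],[-1,0.05,0.48,0,0,0,0]]]'; python3 -m crank '[[[-1,0.01,0.07,0,0,0,0],[-1,0.01,0.11,0,0,0,0],[-1,0.01,0.12,0,0,0,0],[-1,0.01,0.13,0,0,0,0],[-1,0.01,0.13,0,0,0,0]]]'; python3 -m crank '[[[-1,0,0,0,0,0,0],[-1,0,0,0,0,0,0]]]'
```

```text
t: 22.4
tool_pos: [0.5279, 0.1325, 0.1874]
tcp_rot: [[1.0, 0.003, -0.002], [0.003, -1.0, 0.002], [-0.002, -0.002, -1.0]]
contact_force: [0.9, 0.4, -1.5]
width: 0.0614
t: 22.9
tool_pos: [0.5329, 0.197, 0.1873]
tcp_rot: [[1.0, 0.003, -0.002], [0.003, -1.0, 0.002], [-0.002, -0.002, -1.0]]
contact_force: [0.2, -0.0, -1.2]
width: 0.0611
t: 23.1
tool_pos: [0.533, 0.1961, 0.1873]
tcp_rot: [[1.0, 0.001, -0.002], [0.001, -1.0, 0.002], [-0.002, -0.002, -1.0]]
contact_force: [0.4, -0.4, -2.1]
width: 0.0616
```

```bash
cat > see2.py <<'E'
from h import *
from cell import arm
from scipy.optimize import least_squares
import sys
o=arm.get_obs();t=o["tool_pos"];print(t)
c=arm.read_camera("wrist");np.savez(f"/tmp/{sys.argv[1]}.npz",**c);cv2.imwrite(f"pics/{sys.argv[1]}.png",c["pixels"][:,:,::-1])
P=cloud(c);d=np.hypot(P[...,0]-.533,P[...,1]-.198)
m=(mask(c,"red",120,60)>0)&(d<.05)&(P[...,2]>.15);zl=np.percentile(P[m][:,2],60);m&=abs(P[...,2]-zl)<.003;q=P[m];print("lid",zl,q.min(0),q.max(0),q.mean(0))
v,u=np.nonzero(m);E=np.array([ray(c,x,v[u==x].min(),zl)[:2] for x in np.unique(u)])
E=E[np.argsort(-E[:,0])[:int(len(E)*.8)]]
s=least_squares(lambda x:np.hypot(*(E-x).T)-.0305,t[:2],loss="soft_l1",f_scale=.001);print("tin by front arc",s.x.round(4),abs(s.fun).mean())
m=(mask(c,"orange",100,60)>0)&(d<.05)&(abs(P[...,2]-.135)<.01);k,l,st,ce=cv2.connectedComponentsWithStats(m.astype(np.uint8))
for i in range(1,k):
    if st[i,4]>10:w=P[l==i];print("catch",st[i,4],w.mean(0).round(4))
p=c["pixels"].astype(int);gr=(p.max(2)-p.min(2)<35)&(p.min(2)>60)&(d<.056)&(d>.03)&(abs(P[...,2]-.14)<.003)
v,u=np.nonzero(gr);W=np.array([ray(c,a,k,.14)[:2] for a,k in zip(u,v)])
e=cv2.convexHull(W.astype(np.float32))[:,0]
e=e[e[:,0]>e[:,0].min()+.01]
s=least_squares(lambda x:np.hypot(*(e-x).T)-.047,[.5325,.2],loss="soft_l1",f_scale=.0015);print("collar outer",s.x.round(4),len(e))
E
python3 see2.py w15
```

```text
[0.5329957  0.19606342 0.18730574]
lid 0.24270324859308412 [0.51350316 0.16526642 0.24044892] [0.563607   0.22518582 0.24472718] [0.53818905 0.19532454 0.24262158]
tin by front arc [0.5327 0.1952] 0.00013187949228564736
catch 326 [0.5639 0.2082 0.1369]
catch 164 [0.534  0.1665 0.1356]
collar outer [0.5338 0.1978] 29
```

View pics/w15.png

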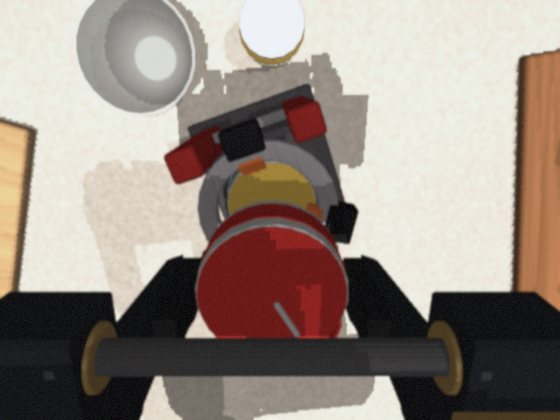

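The red tin and the mouth (catch at (252,165)) are both visible; the tin needs a shift of about (+1.3, +2.8) mm.

```bash
python3 -m crank '[[[-1,0.003,0.006,-0.03,0,0,0],[-1,0.003,0.006,-0.07,0,0,0],[-1,0.003,0.006,-0.1,0,0,0],[-1,0.003,0.006,-0.116,0,0,0],[-1,0.003,0.006,-0.116,0,0,0]]]'; python3 -m crank '[[[-1,0,0,0,0,0,0],[-1,0,0,0,0,0,0]]]'; python3 see2.py w16
```

```text
t: 23.65
tool_pos: [0.5342, 0.1988, 0.1286]
tcp_rot: [[1.0, 0.001, -0.004], [0.001, -1.0, 0.001], [-0.004, -0.001, -1.0]]
contact_force: [0.4, 1.1, -2.1]
width: 0.061
t: 23.85
tool_pos: [0.5346, 0.1988, 0.1293]
tcp_rot: [[1.0, 0.001, -0.003], [0.001, -1.0, 0.002], [-0.003, -0.002, -1.0]]
contact_force: [-0.4, 0.0, -2.4]
width: 0.0612
[0.53459448 0.19878605 0.1293441 ]
lid 0.18476220634779786 [0.51519254 0.16823702 0.18243936] [0.56514272 0.22785942 0.18688166] [0.53973051 0.19809671 0.18467717]
tin by front arc [0.5343 0.1979] 0.00013043897895123152
catch 498 [0.5641 0.2082 0.1369]
catch 26 [0.5344 0.1627 0.1402]
collar outer [0.5341 0.1982] 33
```

```bash
python3 -m crank '[[[-1,0,0,-0.015,0,0,0],[-1,0,0,-0.026,0,0,0],[-1,0,0,-0.032,0,0,0],[-1,0,0,-0.034,0,0,0],[-1,0,0,-0.036,0,0,0]]]'
```

```text
t: 24.4
tool_pos: [0.5347, 0.199, 0.1124]
tcp_rot: [[1.0, 0.001, -0.001], [0.001, -1.0, 0.002], [-0.001, -0.002, -1.0]]
contact_force: [-5.2, -1.2, 12.0]
width: 0.0614
```

```bash
python3 -m crank '[[[-1,-0.002,0,-0.005,0,0.001,0],[-1,-0.003,0,-0.007,0,0.002,0],[-1,-0.004,0,-0.009,0,0.003,0],[-1,-0.004,0,-0.01,0,0.003,0]]]'
```

```text
t: 24.8
tool_pos: [0.5346, 0.1996, 0.1098]
tcp_rot: [[1.0, 0.001, 0.0], [0.001, -1.0, 0.004], [0.0, -0.004, -1.0]]
contact_force: [0.4, 0.8, 14.8]
width: 0.0612
```

```bash
python3 -m crank '[[[-1,-0.002,-0.001,-0.006,-0.002,0.002,0],[-1,-0.002,-0.001,-0.009,-0.002,0.002,0],[-1,-0.003,-0.001,-0.01,-0.002,0.002,0],[-1,-0.003,-0.001,-0.011,-0.002,0.002,0]]]'
```

```text
t: 25.2
tool_pos: [0.5361, 0.2002, 0.1075]
tcp_rot: [[1.0, 0.002, 0.007], [0.002, -1.0, 0.003], [0.007, -0.003, -1.0]]
contact_force: [2.5, 4.2, 18.7]
width: 0.0616
```

```bash
python3 -m crank '[[[-1,-0.004,-0.002,-0.006,-0.002,0.006,0],[-1,-0.005,-0.002,-0.008,-0.002,0.007,0],[-1,-0.006,-0.002,-0.009,-0.002,0.007,0]]]'
```

```text
t: 25.5
tool_pos: [0.5364, 0.2003, 0.1073]
tcp_rot: [[1.0, 0.002, 0.008], [0.002, -1.0, 0.002], [0.008, -0.002, -1.0]]
contact_force: [1.4, 3.8, 26.4]
width: 0.0614
```

Stable. I'll release, rise, close the fingers and check.

```bash
python3 -m crank '[[[1,-0.002,-0.001,0.003,-0.001,0.006,0],[1,-0.002,-0.001,0.005,-0.001,0.006,0],[1,-0.002,-0.001,0.005,-0.001,0.006,0],[1,-0.002,-0.001,0.005,-0.001,0.006,0],[1,-0.002,-0.001,0.005,-0.001,0.006,0]]]';python3 -m crank '[[[1,0,0,0.04,0,0,0],[1,0,0,0.12,0,0,0],[-1,-0.06,0,0.15,0,0,0],[-1,-0.09,0,0.15,0,0,0],[-1,-0.09,0,0.15,0,0,0]]]'; python3 -m crank '[[[-1,0,0,0,0,0,0],[-1,0,0,0,0,0,0],[-1,0,0,0,0,0,0],[-1,0,0,0,0,0,0],[-1,0,0,0,0,0,0]]]';python3 -m crank '[[[-1,0,0,0,0,0,0],[-1,0,0,0,0,0,0],[-1,0,0,0,0,0,0]]]';python3 see.py v17 red
```

```text
t: 26.0
tool_pos: [0.5352, 0.1997, 0.1093]
tcp_rot: [[1.0, 0.002, -0.002], [0.002, -1.0, 0.001], [-0.002, -0.001, -1.0]]
contact_force: [-0.1, 0.5, 0.6]
width: 0.0881
t: 26.5
tool_pos: [0.4889, 0.1999, 0.1848]
tcp_rot: [[1.0, 0.003, -0.002], [0.003, -1.0, 0.001], [-0.002, -0.001, -1.0]]
contact_force: [0.9, -0.6, -1.2]
width: 0.0662
t: 27.0
tool_pos: [0.4891, 0.1998, 0.1845]
tcp_rot: [[1.0, 0.003, -0.003], [0.003, -1.0, 0.001], [-0.003, -0.001, -1.0]]
contact_force: [-0.3, 0.5, -0.0]
width: 0.0265
t: 27.3
tool_pos: [0.4891, 0.1998, 0.1845]
tcp_rot: [[1.0, 0.003, -0.003], [0.003, -1.0, 0.001], [-0.003, -0.001, -1.0]]
contact_force: [0.4, 0.1, -0.3]
width: 0.0024
[0.48913692 0.19982437 0.18453668] [ 0.4  0.1 -0.3]
lid z 0.16426069348838165 tilt [ 0.007 -0.005]
tin ((0.5363526940345764, 0.19979558885097504), 0.030358970165252686) [0.5374034  0.19993985] [0.50665396 0.16967374] [0.5658288  0.22953472]
collar outer [0.5334 0.1988] 38 0.0034
catch 194 [0.5283 0.1637] r 0.0334 0.0384
catch 113 [0.5055 0.2226] r 0.0355 0.039
```

View pics/v17.png

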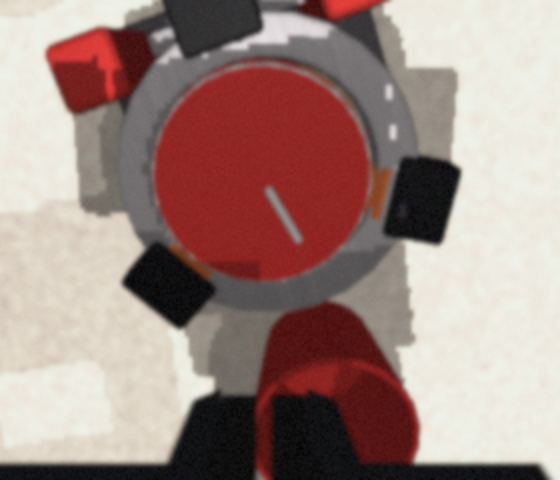

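The lid is level, about 2 mm toward +x of the mouth axis. I'll press at the axis with −x compensation, as worked before.

```bash
python3 -m crank '[[[-1,0.05,-0.001,0,0,-0.001,0],[-1,0.088,-0.001,-0.02,0,-0.001,0],[-1,0.088,-0.001,-0.07,0,-0.001,0],[-1,0.088,-0.001,-0.11,0,-0.001,0],[-1,0.088,-0.001,-0.11,0,-0.001,0]]]';python3 -m crank '[[[-1,0,0,0,0,0,0]]]'
```

```text
t: 27.85
tool_pos: [0.5319, 0.1991, 0.1272]
tcp_rot: [[1.0, 0.003, -0.006], [0.003, -1.0, 0.0], [-0.006, -0.0, -1.0]]
contact_force: [-0.4, -0.5, 0.4]
width: 0.0009
t: 27.95
tool_pos: [0.5322, 0.1991, 0.1279]
tcp_rot: [[1.0, 0.003, -0.005], [0.003, -1.0, 0.0], [-0.005, -0.0, -1.0]]
contact_force: [0.5, 0.3, 0.3]
width: 0.0003
```

```bash
python3 -m crank '[[[-1,0.002,0,-0.009,0,0,0],[-1,0.001,-0.001,-0.014,0,0.001,0],[-1,-0.002,-0.001,-0.018,0,0.003,0],[-1,-0.005,0.001,-0.021,0,0.005,0],[-1,-0.006,-0.003,-0.023,0,0.006,0]]]'
```

```text
t: 28.45
tool_pos: [0.5342, 0.199, 0.1231]
tcp_rot: [[1.0, 0.003, 0.003], [0.003, -1.0, 0.004], [0.003, -0.004, -1.0]]
contact_force: [2.3, 8.9, 35.9]
width: 0.0006
```

```bash
python3 -m crank '[[[-1,-0.007,0.002,-0.007,-0.002,0.004,0],[-1,-0.009,-0.003,-0.008,-0.002,0.005,0],[-1,-0.009,0.002,-0.009,-0.002,0.005,0],[-1,-0.008,-0.003,-0.009,-0.002,0.005,0]]]'
```

```text
t: 28.85
tool_pos: [0.5331, 0.1992, 0.1233]
tcp_rot: [[1.0, 0.003, 0.006], [0.003, -1.0, 0.005], [0.006, -0.005, -1.0]]
contact_force: [-1.9, 12.2, 22.2]
width: 0.0001
```

```bash
python3 -m crank '[[[-1,0,0,0.02,-0.003,0.004,0],[-1,-0.04,0,0.07,-0.003,0.004,0],[-1,-0.09,0,0.12,-0.003,0.004,0],[-1,-0.09,0,0.12,-0.003,0.004,0],[-1,-0.09,0,0.12,-0.003,0.004,0]]]';python3 see.py v18 red
```

```text
t: 29.35
tool_pos: [0.4884, 0.1993, 0.184]
tcp_rot: [[1.0, 0.003, 0.002], [0.003, -1.0, 0.001], [0.002, -0.001, -1.0]]
contact_force: [-0.5, 0.1, -0.3]
width: 0.0001
[0.48843967 0.19932962 0.18399506] [-0.5  0.1 -0.3]
lid z 0.16419932330719644 tilt [0.004 0.   ]
tin ((0.5349660515785217, 0.19925163686275482), 0.030302394181489944) [0.5361453  0.19942848] [0.5055592  0.16912946] [0.5646994  0.22902149]
collar outer [0.5337 0.1989] 35 0.0029
catch 96 [0.5712 0.211 ] r 0.0385 0.041
catch 49 [0.5656 0.2079] r 0.0328 0.034
catch 13 [0.5599 0.1796] r 0.0321 0.0331
catch 16 [0.5334 0.1645] r 0.034 0.0348
catch 118 [0.5275 0.1621] r 0.0359 0.0395
catch 94 [0.5054 0.2231] r 0.0362 0.0391
```

View pics/v18.png

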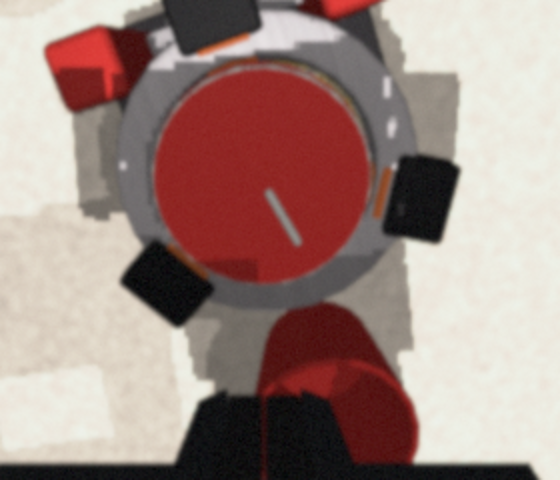

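The nudge centred the tin to within about 1 mm, and it is level. I'll press again.

```bash
python3 -m crank '[[[-1,0.05,0,0,0,0.001,0],[-1,0.091,0,-0.02,0,0.001,0],[-1,0.091,0,-0.07,0,0.001,0],[-1,0.091,0,-0.11,0,0.001,0],[-1,0.091,0,-0.11,0,0.001,0]]]';python3 -m crank '[[[-1,0,0,0,0,0,0]]]'
```

```text
t: 29.9
tool_pos: [0.534, 0.1988, 0.1251]
tcp_rot: [[1.0, 0.002, -0.005], [0.002, -1.0, 0.0], [-0.005, -0.0, -1.0]]
contact_force: [-0.4, -0.0, -0.4]
width: 0.0006
t: 30.0
tool_pos: [0.5343, 0.1987, 0.1241]
tcp_rot: [[1.0, 0.002, -0.007], [0.002, -1.0, -0.0], [-0.007, 0.0, -1.0]]
contact_force: [-0.2, -0.7, 0.1]
width: 0.0009
```

```bash
python3 -m crank '[[[-1,-0.001,0,-0.003,0,0,0],[-1,-0.002,0,-0.007,0,0.002,0],[-1,-0.005,0,-0.011,-0.001,0.004,0],[-1,-0.007,0.002,-0.014,-0.001,0.006,0],[-1,-0.007,0,-0.015,-0.001,0.006,0]]]'
```

```text
t: 30.5
tool_pos: [0.5348, 0.1986, 0.1228]
tcp_rot: [[1.0, 0.002, -0.002], [0.002, -1.0, -0.001], [-0.002, 0.001, -1.0]]
contact_force: [-3.1, -1.5, 41.1]
width: 0.0004
```

41 N centrally doesn't pass. The yellow tin passed after being tilted first toward the 139° catch, so I'll repeat that: press near that catch first, then centrally.

```bash
python3 -m crank '[[[-1,0,0,0.012,0,0.002,0],[-1,-0.016,0.014,0.014,0,0.002,0],[-1,-0.016,0.014,0.014,0,0.002,0],[-1,-0.016,0.014,0.012,0,0.002,0]]]';python3 -m crank '[[[-1,0,0,-0.008,0,0,0],[-1,-0.001,0,-0.012,0,0.001,0],[-1,-0.002,0,-0.016,0,0.003,0],[-1,-0.003,0,-0.019,0,0.004,0]]]'
```

```text
t: 30.9
tool_pos: [0.526, 0.2059, 0.128]
tcp_rot: [[1.0, 0.003, -0.007], [0.003, -1.0, -0.001], [-0.007, 0.001, -1.0]]
contact_force: [-1.0, 0.4, 0.0]
width: 0.0004
t: 31.3
tool_pos: [0.5264, 0.2064, 0.1226]
tcp_rot: [[1.0, 0.003, -0.005], [0.003, -1.0, 0.0], [-0.005, -0.0, -1.0]]
contact_force: [-7.6, -1.6, 40.9]
width: 0.0008
```

```bash
python3 -m crank '[[[-1,-0.004,0,-0.005,0,0.002,0],[-1,-0.008,0.002,-0.006,0,0.003,0],[-1,-0.01,0.004,-0.007,0,0.003,0]]]'
```

```text
t: 31.6
tool_pos: [0.525, 0.2073, 0.1228]
tcp_rot: [[1.0, 0.002, 0.001], [0.002, -1.0, -0.001], [0.001, 0.001, -1.0]]
contact_force: [2.0, -8.6, 28.4]
width: 0.0006
```

```bash
python3 -m crank '[[[-1,0.002,-0.002,0.003,-0.001,0.003,0],[-1,0.008,-0.007,0.004,-0.001,0.003,0],[-1,0.014,-0.012,0.003,-0.001,0.003,0]]]'; python3 see.py v19 red
```

```text
t: 31.9
tool_pos: [0.5318, 0.2012, 0.1235]
tcp_rot: [[1.0, 0.002, -0.005], [0.002, -1.0, -0.003], [-0.005, 0.003, -1.0]]
contact_force: [-4.4, 4.9, 9.8]
width: 0.0006
[0.53184365 0.20119567 0.12354654] [-4.4  4.9  9.8]
lid z 0.16344954812868995 tilt [-0.008  0.004]
tin ((0.5350377559661865, 0.1997893750667572), 0.030239112675189972) [0.54691637 0.1993433 ] [0.5049144 0.1697679] [0.5651623  0.22953632]
collar outer [0.5341 0.1976] 49 0.0009
catch 112 [0.5716 0.2105] r 0.0386 0.0409
catch 51 [0.5539 0.1763] r 0.029 0.0302
catch 62 [0.535  0.1649] r 0.031 0.0335
catch 168 [0.5278 0.1618] r 0.0349 0.0387
```

This better view puts the tin about 2 mm toward +y of the collar centre, with the −y catch still exposed. I'll drag it toward −y under a light press, then press hard.

```bash
python3 -m crank '[[[-1,0.002,-0.002,-0.003,0.001,0.003,0],[-1,0.002,-0.007,-0.003,0.001,0.003,0],[-1,0.001,-0.011,-0.004,0.001,0.003,0]]]';python3 -m crank '[[[-1,0,-0.003,-0.006,0,0.001,0],[-1,-0.001,-0.003,-0.009,0,0.002,0],[-1,-0.002,-0.002,-0.011,0,0.003,0]]]'
```

```text
t: 32.25
tool_pos: [0.5327, 0.1982, 0.1233]
tcp_rot: [[1.0, 0.003, -0.008], [0.003, -1.0, 0.005], [-0.008, -0.005, -1.0]]
contact_force: [-5.5, 10.7, 16.1]
width: 0.0007
t: 32.55
tool_pos: [0.533, 0.1973, 0.1189]
tcp_rot: [[1.0, 0.003, -0.009], [0.003, -1.0, 0.005], [-0.009, -0.005, -1.0]]
contact_force: [2.5, 1.0, 8.4]
width: 0.0002
```

It slid through (8 N). I'll push on down.

```bash
python3 -m crank '[[[-1,0.001,0.002,-0.012,-0.003,-0.004,0],[-1,0.001,0.002,-0.024,-0.003,-0.004,0],[-1,0.001,0.002,-0.036,-0.003,-0.004,0],[-1,0.001,0.002,-0.046,-0.003,-0.004,0]]]'
```

```text
t: 32.95
tool_pos: [0.534, 0.1977, 0.0961]
tcp_rot: [[1.0, 0.003, -0.002], [0.003, -1.0, 0.0], [-0.002, -0.0, -1.0]]
contact_force: [-1.2, -2.9, 10.3]
width: 0.0005
```

```bash
python3 -m crank '[[[-1,-0.001,0,-0.012,0,0.001,0],[-1,-0.001,0,-0.022,0,0.001,0],[-1,-0.001,0,-0.03,0,0.001,0],[-1,-0.001,0,-0.031,0,0.001,0],[-1,-0.001,0,-0.031,0,0.001,0]]]'
```

```text
t: 33.45
tool_pos: [0.5338, 0.1973, 0.0807]
tcp_rot: [[1.0, 0.003, -0.003], [0.003, -1.0, -0.0], [-0.003, 0.0, -1.0]]
contact_force: [-0.8, -1.3, 9.3]
width: 0.0002
```

Tip is at 0.121, well below the catches. I'll lift clear and inspect.

```bash
python3 -m crank '[[[-1,0,0,0.03,0,0,0],[-1,0,0,0.08,0,0,0],[-1,-0.04,0,0.16,0,0,0],[-1,-0.09,0,0.22,0,0,0],[-1,-0.09,0,0.22,0,0,0]]]';python3 -m crank '[[[-1,0,0,0,0,0,0],[-1,0,0,0,0,0,0]]]'; python3 see.py v20 red
python3 - <<'E'
from h import *
from cell import arm
for n in("scene","side"):
    c=arm.read_camera(n);np.savez(f"/tmp/{n}20.npz",**c);cv2.imwrite(f"pics/{n}20.png",c["pixels"][:,:,::-1])
E
```

```text
t: 33.95
tool_pos: [0.4883, 0.1977, 0.1939]
tcp_rot: [[1.0, 0.003, 0.002], [0.003, -1.0, 0.001], [0.002, -0.001, -1.0]]
contact_force: [0.5, 0.6, -0.2]
width: 0.0004
t: 34.15
tool_pos: [0.4884, 0.1975, 0.1926]
tcp_rot: [[1.0, 0.003, 0.0], [0.003, -1.0, 0.0], [0.0, -0.0, -1.0]]
contact_force: [0.1, -0.2, 0.7]
width: 0.0004
[0.48840121 0.19754452 0.19264435] [ 0.1 -0.2  0.7]
lid z 0.1288288065862008 tilt [0.001 0.   ]
tin ((0.535075843334198, 0.1965395212173462), 0.030513588339090347) [0.5359896  0.19680586] [0.5055273 0.1668185] [0.5654905  0.22604644]
collar outer [0.5333 0.1986] 41 0.0032
catch 414 [0.5634 0.2083] r 0.0268 0.0369
catch 434 [0.5287 0.1677] r 0.0263 0.037
catch 444 [0.511  0.2181] r 0.025 0.0359
```

View pics/v20.png

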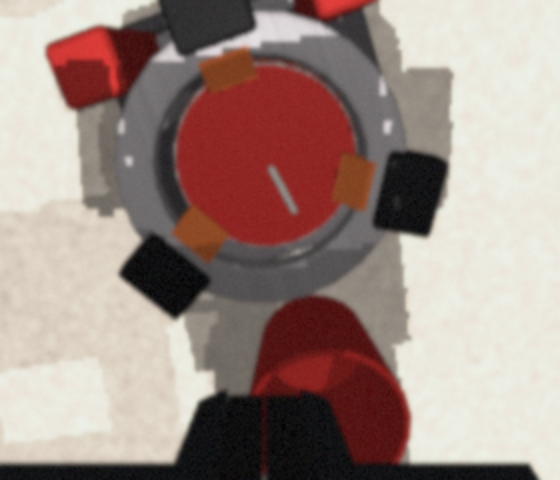

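View pics/side20.png

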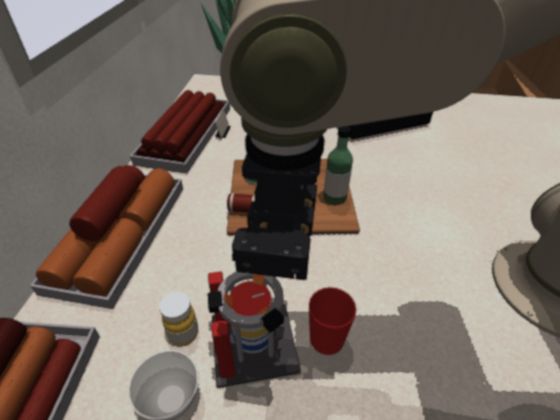

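View pics/scene20.png

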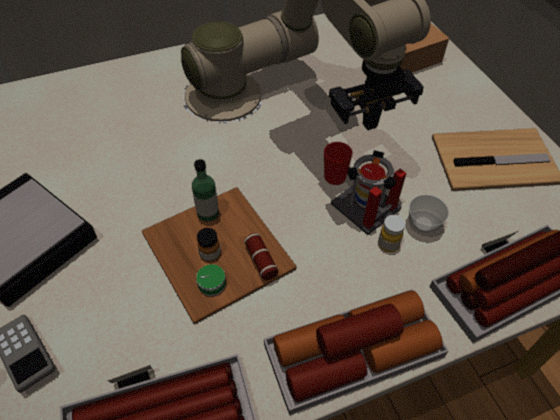

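The views show red (lid at (250,297) in the side view), yellow and blue stacked in the dispenser, with all three catches over the red lid. Bottle, jar, salami, green tin, cup, mustard and tub appear where they were. I'll do a quick pixel check for moved bystanders, then hand in.

Run:
```python
from h import *
from cell import arm
a,b=ld("scene0")["pixels"],ld("scene20")["pixels"]
from numpy.fft import fft2
for n,(u,v,w,h) in dict(green=(190,258,42,40),bottle=(188,155,34,70),jar=(194,225,30,40),salami=(242,230,38,52),cup=(322,140,34,48),mustard=(376,212,32,40),tub=(405,192,46,46)).items():
    r=cv2.matchTemplate(b[v-6:v+h+6,u-6:u+w+6],a[v:v+h,u:u+w],cv2.TM_CCOEFF_NORMED);_,m,_,l=cv2.minMaxLoc(r);print(n,round(m,3),l[0]-6,l[1]-6)
arm.finish_job()
```

```text
green 0.983 0 0
bottle 0.996 0 0
jar 0.976 0 0
salami 0.861 0 0
cup 0.82 0 0
mustard 0.993 0 0
tub 0.993 0 0
the job is handed in; nothing more can be done
```

I loaded the yellow tin and then the red tin into the dispenser, on top of the blue one, and handed the job in at about 34 s.

**Last checks**
- **Pile:** the red lid measured level at z ≈ 0.129 with the robot clear. That is about 1 mm above the stated catch level, and the yellow lid measured the same when it was held, so I take it as camera error. All three orange catches were back over the lid, to about 26 mm from the axis.
- **Bystanders:** the green tin, bottle, jar, salami, cup, mustard and tub matched their starting image positions with 0-pixel shift. The cup and salami matches were weaker (0.82 and 0.86), which I put down to changed shadows.

**What disagreed or went wrong**
- **TCP height:** the reported TCP was about 40 mm beyond the real fingertips. My first grasp closed on air above the yellow lid. I then corrected for the offset using the wrist camera's range image.
- **Pressing force:** both tins jammed slightly off-centre at first and took more than the stated 10–22 N. The tool force reached 44 N on yellow and 41 N on red, through the closed fingertips on the lid and well under the 120 N wrist limit. After I nudged the tins back to centre, they went through at about 8–22 N.

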